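# Load the tumbling drum with toy blanks

### The job

Get the tumbling drum ready: swing its clamp lever fully open, turn the drum until its open side and red marks face straight up, then swing the lever fully shut again. Gather the wooden blanks that lie on the table into the orange tray, beside any already there, carry the tray with all of them together over the drum and tip it so that they slide in. Finish with every blank in the drum and the empty tray standing flat back on its green mat, clamp still shut and drum still upright, and leave the other things on the table where they are.

Things in the scene. Friction and masses are not known exactly. Their poses are not given: they have to be found in the camera images.
- drum (a joint): Turn of the blue tumbling drum about its level axis, which runs along the stand's x. 0: open side and red marks straight up. It starts turned by +0.6 to +1.2 rad: positive lifts the left (+y) handle bar and makes the open side face the stand's -y. Stops at -1.3 and 1.3; stiff (about 0.5 N m of friction) and stays where it is left.
- drum_axis (a point): Centre of the drum, on its axis 125 mm above the table; turns with the drum: x along the axis (level, away from the robot), z out through the open side, y towards the left handle bar. Inside the drum: 190 mm along x; straight side walls, inner faces at y = +-82 mm, up to the rim at z = +35 mm, sloping in below z = -25 mm to a floor about 85 mm wide at z = -70 mm; walls 5 mm thick, end plates at x = +-99 mm, 8 mm thick.
- drum_mark (a point): Top of the red mark on the far (+x) end plate of the drum, 50 mm from the axis on the open side (drum frame x +99, z +50 mm); a like mark is on the near end plate.
- drum_bar_left (a point): Middle of the drum's left black handle bar, round, 16 mm thick, 110 mm long, parallel to the axis, at drum frame y +130, z +30 mm; free gap of 34 mm between bar and drum wall. Axes as the drum's.
- drum_bar_right (a point): Middle of the like bar on the right, at drum frame y -130, z +30 mm.
- clamp (a joint): Swing of the clamp lever on the steel socket block at the far (+x) end of the drum. 0: shut, lying level and pointing to the stand's +y; grows as the knob is lifted; about 1.57 upright, stop at 1.6. Friction 0.2 N m; stays where it is left.
- clamp_knob (a point): Centre of the red knob at the lever's end: a cylinder 22 mm across and 26 mm long, its length along the hinge axis (stand's x), 100 mm from the hinge. The steel arm is 12 mm wide and 10 mm thick.
- clamp_hinge (a point): Hinge of the clamp lever, 167 mm above the table; its axis is parallel to the drum's axis (stand's x). Its y points along the lever to the knob. In the stand's frame it lies at x +155, y -25 mm from the drum's centre. The socket block below it spans x +115 to +177, y +-33 mm, top 153 mm above the table.
- tumbler: The grey tumbler stand, bolted down, base 310 x 170 x 10 mm; origin at table height straight below the drum's centre; x along the drum's axis, yaw within 0.12 rad. Its near upright reaches 150 mm above the table.
- mat: Green mat on the table, 220 x 280 mm, 1 mm, the tray's place; fixed; origin at its centre, on the table.
- tray: Orange tray, about 0.35 kg empty, outside 168 (x) x 230 (y) mm, origin at the centre of its underside; floor 5 mm thick and slippery (blanks slide at 14 to 20 degrees); side walls 22 mm high and 4 mm thick at x = +-82 mm, back wall 28 mm high at y = +113 mm, front (-y) open. A bail of two posts at x = +-85 mm and a cross bar goes over its middle.
- tray_bar (a point): Middle of the tray's cross bar (black grip in the middle, 80 mm long): 115 mm above the tray's underside; the bar runs along the tray's x, is 14 mm thick (y) and 22 mm high. Axes as the tray's.
- tray_lip (a point): Middle of the tray's open front edge, at tray y -115 mm, on the floor's upper side.
- blank1: Centre of a wooden toy blank, a block 60 x 34 x 34 mm (60 along its x) with a coloured band round its middle, about 50 g; starts lying on the table; may be absent (None).
- blank2: Centre of a wooden toy blank, a block 60 x 34 x 34 mm (60 along its x) with a coloured band round its middle, about 50 g; starts lying on the table; may be absent (None).
- blank3: Centre of a wooden toy blank, a block 60 x 34 x 34 mm (60 along its x) with a coloured band round its middle, about 50 g; starts lying on the table; may be absent (None).
- blank4: Centre of a wooden toy blank, a block 60 x 34 x 34 mm (60 along its x) with a coloured band round its middle, about 50 g; starts in the tray, under the bail; may be absent (None).
- blank5: Centre of a wooden toy blank, a block 60 x 34 x 34 mm (60 along its x) with a coloured band round its middle, about 50 g; starts in the tray, under the bail; may be absent (None).
- glue: Bystander: white glue bottle with orange cap, 56 mm across, 140 mm tall; origin at the centre of its underside. Leave alone.
- paint_jar: Bystander: red paint jar with black lid, 72 mm across, 85 mm tall; origin at the centre of its underside. Leave alone.
- paint_jar2: Bystander: blue paint jar with black lid, 72 mm across, 85 mm tall; origin at the centre of its underside. Leave alone.
- tape: Bystander: yellow roll of tape lying flat, 100 mm across, 25 mm high; origin at the centre of its underside. Leave alone.
- sanding_block: Bystander: cork sanding block 110 x 65 x 30 mm; origin at the centre of its underside. Leave alone.
- beaker: Bystander: glass beaker, 80 mm across, 110 mm tall; origin at the centre of its underside. Leave alone.
There are look-alikes about, which are no part of the job. What is shaped like the blank3 but pink is not meant. Leave any turquoise look-alike of the blank4 alone.

How it is judged:
On the way, in this order (a step that is already met when the one before it is completed fails the run):
1. the clamp lever is swung open (over 1.2 rad) before the drum is turned (value of joint clamp above 1.2 rad and value of joint drum above 0.4 rad), for 0.1 s.
2. with the clamp open the drum is turned until its open side and marks face up, within 0.1 rad (value of joint clamp above 1 rad and value of joint drum between -0.1 and 0.1 rad), for 0.3 s.
3. the clamp lever is shut again (under 0.12 rad) with the drum still upright within 0.12 rad (value of joint each of clamp, drum below 0.12 rad and value of joint drum above -0.12 rad), for 0.2 s.
4. the tray is lifted clear of the table, over 60 mm, with every blank in it (height (world z) of tray above 0.06 m and angle between tray's own z axis and vertical below 0.3 rad and x of blank1 in the frame of tray between -0.09 and 0.09 m and y of blank1 in the frame of tray between -0.13 and 0.13 m and z of blank1 in the frame of tray between 0 and 0.09 m and x of blank2 in the frame of tray between -0.09 and 0.09 m and y of blank2 in the frame of tray between -0.13 and 0.13 m and z of blank2 in the frame of tray between 0 and 0.09 m and x of blank3 in the frame of tray between -0.09 and 0.09 m and y of blank3 in the frame of tray between -0.13 and 0.13 m and z of blank3 in the frame of tray between 0 and 0.09 m and x of blank4 in the frame of tray between -0.09 and 0.09 m and y of blank4 in the frame of tray between -0.13 and 0.13 m and z of blank4 in the frame of tray between 0 and 0.09 m and x of blank5 in the frame of tray between -0.09 and 0.09 m and y of blank5 in the frame of tray between -0.13 and 0.13 m and z of blank5 in the frame of tray between 0 and 0.09 m), for 0.2 s.
5. the tray is tipped by over 0.3 rad with its front edge over the drum (angle between tray's own z axis and vertical above 0.3 rad and horizontal distance between tray_lip and drum_axis below 0.14 m and height (world z) of tray above 0.1 m), for 0.1 s.
At the end, for the whole second after the job is handed in: Every blank lies at rest inside the drum with its centre below the rim; the drum is upright within 0.15 rad and its clamp shut (under 0.12 rad); the tray stands flat on the table with its centre within 50 mm of the mat's centre (value of joint clamp below 0.12 rad and value of joint drum between -0.15 and 0.15 rad and x of blank1 in the frame of drum_axis between -0.1 and 0.1 m and y of blank1 in the frame of drum_axis between -0.09 and 0.09 m and z of blank1 in the frame of drum_axis between -0.08 and 0.04 m and linear speed of each of blank1, blank2, blank3, blank4, blank5, tray below 0.03 m/s and x of blank2 in the frame of drum_axis between -0.1 and 0.1 m and y of blank2 in the frame of drum_axis between -0.09 and 0.09 m and z of blank2 in the frame of drum_axis between -0.08 and 0.04 m and x of blank3 in the frame of drum_axis between -0.1 and 0.1 m and y of blank3 in the frame of drum_axis between -0.09 and 0.09 m and z of blank3 in the frame of drum_axis between -0.08 and 0.04 m and x of blank4 in the frame of drum_axis between -0.1 and 0.1 m and y of blank4 in the frame of drum_axis between -0.09 and 0.09 m and z of blank4 in the frame of drum_axis between -0.08 and 0.04 m and x of blank5 in the frame of drum_axis between -0.1 and 0.1 m and y of blank5 in the frame of drum_axis between -0.09 and 0.09 m and z of blank5 in the frame of drum_axis between -0.08 and 0.04 m and horizontal distance between tray and mat below 0.05 m and height (world z) of tray below 0.01 m and angle between tray's own z axis and vertical below 0.08 rad); the robot touches nothing.
It fails at once if a bystander is moved by more than 40 mm (distance of any of glue, paint_jar, paint_jar2, tape, sanding_block, beaker from where it was at the start of the episode above 0.04 m).
Of blank1, blank2, blank3 only 2 to 3 are there at a start; the rules pass over those that are not, and their reading is None.
Of blank4, blank5 only 1 to 2 are there at a start; the rules pass over those that are not, and their reading is None.
At some moment in a run one of blank1, blank2, blank3 may be knocked a few centimetres aside while the robot is not near it.
It also fails if it takes over 200 s, if anything falls off the work surface, if the arm or the gripper's body presses on something with over 40 N, if the wrist force passes 120 N, or if a joint passes its speed limit or range.

### The arm

A 6-joint arm with a two-finger parallel gripper is mounted at the origin on the work surface. World frame = base frame: x ahead of the robot, y to its left, z up, the work surface at z = 0. Lengths are in m, angles in rad, forces in N, time in s.
With the tool pointing down it reaches from about 0.275 to 0.725 m from the base axis. Payload 5.6 kg.
Tool frame: the origin (TCP) lies between the finger pads; the fingertips stand 25 mm ahead of it and the grasp point (between the pads) lies 6 mm ahead of it; z points along the fingers, y is the line along which they close (so a half turn about z gives the same grasp; the last joint's range is limited). The gripper opens to 85 mm and grips with 20 to 120 N. Pads are 22 mm wide; open, the fingers measure 114 mm over their backs; the gripper's body (76 mm by 85 mm) begins 54 mm behind the grasp point. The pads swing forward as they close: fully open they stand 13 mm farther back than shut.
Start: joints at [1.551, 0.255, 0.108, 0, -1.424, -0.285], TCP at [0.165, 0.525, 0.232] pointing down, gripper open.
Joint ranges: [-2.95, 2.95], [-1.21, 1.97], [-1.09, 1.5], [-2.87, 1.71], [-2.94, -0.07], [-3.05, 3.05]. Speed limits (rad/s): [2.57, 2.57, 3.14, 3.14, 3.14, 3.14].

### API

Orientations are given as a unit quaternion [w, x, y, z].
In Python, from cell import bot gives the robot as it stands.
- The arm moves only by the shell command python3 -m pendant 'ROWS' [FORCE]. ROWS is JSON, a list of rows, each an object of numbers: "fingers": the closure in counts, from 0 (fully open) to 255 (shut); "tx", "ty", "tz": the shift along the tool's x, y, z in cm; "rx", "ry", "rz": the turn, a rotation vector about the tool's x, y, z in rad. A call has 1 to 12 rows; each row is the pose to reach, as a shift and turn from the pose commanded when the call began, along the tool's axes at that moment; what a row does not reach only later rows make up. A row lasts 1/12 s, in which the tool goes at most 41.7 mm and 7.16 degrees, less where a joint would pass 70% of its speed; a pose out of reach is approached as far as the arm can. A call with a gripper value outside its range is refused whole. The fingers move at their own pace and stop on an object; FORCE is the grip in N (left out, the last holds). Time passes only in rows, so rows that repeat a pose let the fingers close. It gives the time, the measured TCP pose, the force, the opening and the grip force at its end, in the units of the state.
- bot.get_state(): the state, without advancing time (a new reading comes with each control period).
- bot.get_image(name): name is "scene" or "side" or "wrist"; returns the picture (480x640x3 uint8, red, green, blue); there is no depth.
- bot.get_calibration(name): a dict with "camera_matrix" (3x3 intrinsics, pixels), "R" (3x3) and "t" (3): a world point X has camera coordinates R X + t. Camera axes: x right, y down, z forward; pixel columns grow to the right and rows downward; lengths in m; the calibration is good to about 2 mm. The wrist camera is an equidistant fisheye: a pixel r from the principal point sees the ray r / f radians off the axis. A picture is of the moment at which its call begins: read the wrist's pose just before it. get_calibration takes no time and is no camera call; for the wrist camera it gives the pose at the moment of the call.
- bot.sign_off(): hands the job in; it is judged then, once.
Trained networks look in the newest picture that a camera, given by its name, has taken for a name from the list of things; names that differ only in an ending like _2 or _b are one class to them, and where a whole thing is asked for, a point or a joint stands for the part that bears it (a point fixed in the world has none). Each returns a list of dicts, best first, with "confidence" (0 to 1); they miss things now and then, are a little off and sometimes report something else, mostly with a low value. They report only what shows in the picture. A call takes as long as a camera call. They do not tell look-alikes from the thing itself.
- bot.look_for(name, camera): "xyz" ([x, y, z] in m, in world coordinates, good to about 4 mm: the middle of the surface that is visible of it).
The state is a dict: "t": time; "qpos": joint angles; "dq": joint speeds; "effort": joint torques, N m; "position": TCP position; "tcp_rot": TCP orientation; "force": force on the tool from outside, world axes, zero at the start; "wrist_torque": the same for the moment, N m; "finger_gap": opening from 0.0 (shut) to 1.0 (fully open); "grasp_force": force on a finger pad.
Only numpy, scipy, OpenCV 4.12 (cv2) and the standard library are available. Lean on these libraries where they do the work, as an engineer would, in place of code of your own. Each camera call takes 0.05 s, during which the arm holds its last target. There are 200 camera calls.

## Working session

There is one attempt and no reset: what is moved stays moved. The work goes in short steps, Python scripts to look and compute and a shell command to move; the robot and the scene stay as the last step left them, time stands still between calls to the robot, and variables do not carry over. Pictures are saved under pics/ and viewed, at most 14 in all, crops included, and the job is handed in when it is done.

```bash
ls; mkdir -p pics; cat > h.py <<'E'
import numpy as np,cv2,json
from scipy.spatial.transform import Rotation as R
from cell import bot
def save(cam,fn):
    im=bot.get_image(cam); cv2.imwrite('pics/'+fn,im[:,:,::-1]); return im
def ray(cam,u,v,z,cal=None):
    c=cal or bot.get_calibration(cam);K=np.array(c['camera_matrix']);Rm=np.array(c['R']);t=np.array(c['t'])
    x=(u-K[0,2])/K[0,0];y=(v-K[1,2])/K[1,1]
    if cam=='wrist':
        r=np.hypot(x,y);d=np.array([x/r*np.sin(r),y/r*np.sin(r),np.cos(r)]) if r>1e-9 else np.array([0,0,1.])
    else: d=np.array([x,y,1])
    o=-Rm.T@t;d=Rm.T@d
    return np.round(o+d*(z-o[2])/d[2],4)
def proj(cam,X,cal=None):
    c=cal or bot.get_calibration(cam);K=np.array(c['camera_matrix']);p=np.array(c['R'])@np.array(X)+np.array(c['t'])
    if cam=='wrist':
        r=np.hypot(p[0],p[1]);th=np.arctan2(r,p[2]);q=p[:2]/r*th
    else:q=p[:2]/p[2]
    return np.round([K[0,0]*q[0]+K[0,2],K[1,1]*q[1]+K[1,2]],1)
def st():
    s=bot.get_state();return s
def rel(target,Rt=None,s=None):
    """shift in tool axes (cm) and rotvec from present pose to target pose (TCP)"""
    s=s or bot.get_state();q=s['tcp_rot'];R0=R.from_quat([q[1],q[2],q[3],q[0]])
    d=R0.inv().apply(np.array(target)-s['position'])*100
    rv=(R0.inv()*Rt).as_rotvec() if Rt is not None else np.zeros(3)
    print('shift cm',np.round(d,2),'rot',np.round(rv,3))
E
python3 - <<'E'
from h import *
print(bot.get_state())
for c in('scene','side'):
    save(c,c+'0.png')
    for n in ['drum_axis','drum_mark','drum_bar_left','drum_bar_right','clamp_knob','clamp_hinge','tumbler','mat','tray','tray_bar','tray_lip','blank1','blank4','glue','paint_jar','tape','sanding_block','beaker']:
        print(c,n,[(np.round(d['xyz'],3).tolist(),round(d['confidence'],2)) for d in bot.look_for(n,c)][:6])
E
```

```text
pics
{'t': 0.0, 'qpos': array([ 1.55061263e+00,  2.55752832e-01,  1.07013326e-01, -4.53812007e-04,
       -1.42388780e+00, -2.84601077e-01]), 'dq': array([-2.57916287e-04,  7.70509623e-04, -3.62294380e-04,  1.91018354e-04,
        3.79050301e-04, -8.28524798e-05]), 'effort': array([ 4.74171848e-04, -3.86630523e+01,  2.37941176e+01,  5.36547929e+00,
       -6.11719894e-03, -1.49548917e-06]), 'position': array([0.16485082, 0.52420497, 0.23069938]), 'tcp_rot': array([ 9.37087075e-04,  9.88405222e-01, -1.51836191e-01, -1.01789192e-04]), 'force': array([ 0.07011185, -0.66057603, -1.12215304]), 'wrist_torque': array([-0.03570677,  0.00505119, -0.03405069]), 'grasp_force': 0.0, 'finger_gap': 0.9993337246468431}
scene drum_axis [([0.481, -0.182, 0.18], 0.91)]
scene drum_mark [([0.483, -0.178, 0.183], 0.64), ([0.503, -0.188, 0.145], 0.28)]
scene drum_bar_left [([0.481, -0.174, 0.181], 0.74)]
scene drum_bar_right [([0.482, -0.181, 0.184], 0.64)]
scene clamp_knob [([0.623, -0.212, 0.174], 0.88)]
scene clamp_hinge [([0.624, -0.213, 0.181], 0.82)]
scene tumbler [([0.504, -0.188, 0.147], 0.97), ([
[... 1709 characters left out ...]
7, 0.004], 0.96)]
side blank1 [([0.315, 0.309, 0.034], 0.9), ([0.45, 0.027, 0.035], 0.85), ([0.556, 0.266, 0.036], 0.77), ([0.348, -0.032, 0.035], 0.66), ([0.658, 0.059, 0.037], 0.62), ([0.477, 0.262, 0.04], 0.61)]
side blank4 [([0.315, 0.309, 0.034], 0.9), ([0.45, 0.027, 0.035], 0.85), ([0.556, 0.266, 0.036], 0.77), ([0.348, -0.032, 0.035], 0.66), ([0.658, 0.059, 0.037], 0.62), ([0.477, 0.262, 0.04], 0.61)]
side glue [([0.76, 0.155, 0.081], 0.82)]
side paint_jar [([0.75, -0.056, 0.063], 0.9), ([0.541, -0.485, 0.085], 0.86)]
side tape [([0.755, -0.224, 0.016], 0.56)]
side sanding_block [([0.716, 0.324, 0.028], 0.87), ([0.476, 0.263, 0.042], 0.58)]
side beaker [([0.407, -0.453, 0.086], 0.92)]
```

View pics/scene0.png

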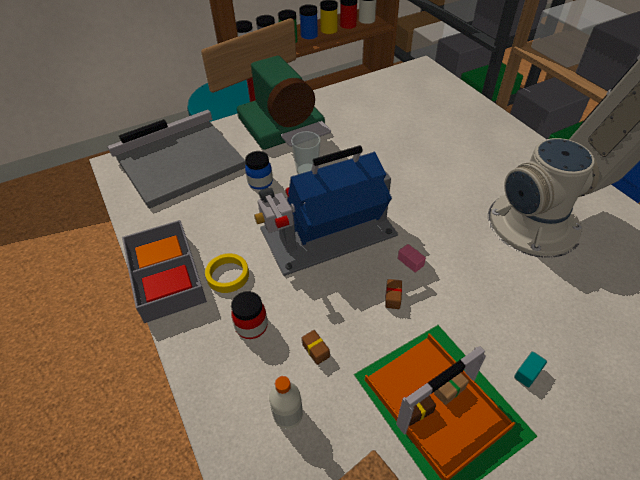

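View pics/side0.png

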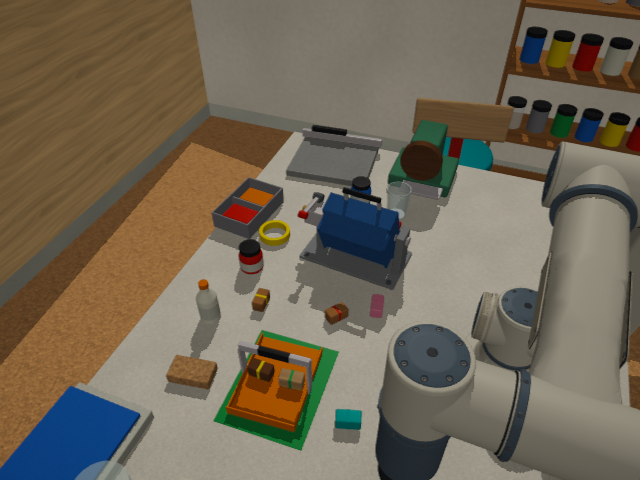

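Both views agree. Two table blanks: a yellow-banded one at scene (316,346) and a red-banded one at (394,293). The pink (411,257) and turquoise (530,370) ones are look-alikes. Two more blanks are in the tray under the bail. The drum's left bar is up at (338,155), and the red knob is at (283,222).

```bash
python3 - <<'E'
from h import *
P=lambda *a:print(a[:4],ray(*a))
for u,v in[(438,326),(357,375),(535,437)]:P('scene',u,v,0.001)
for u,v in[(433,337),(366,378),(515,430),(445,472)]:P('scene',u,v,0.022)
for u,v in[(264,331),(337,346),(302,444),(217,418)]:P('side',u,v,0.001)
# stand base
for u,v in[(276,275),(397,234),(265,210)]:P('scene',u,v,0.010)
for u,v in[(302,257),(405,282)]:P('side',u,v,0.010)
P('scene',283,222,.167);P('side',305,211,.167)
im=[cv2.imread('pics/scene0.png')[110:350,200:440],cv2.imread('pics/side0.png')[170:290,280:420]]
a=cv2.resize(im[0],(560,560),interpolation=2);cv2.imwrite('pics/c1.png',a)
E
```

```text
('scene', 438, 326, 0.001) [0.4054 0.1238 0.001 ]
('scene', 357, 375, 0.001) [0.6173 0.1346 0.001 ]
('scene', 535, 437, 0.001) [0.3966 0.3987 0.001 ]
('scene', 433, 337, 0.022) [0.4417 0.1483 0.022 ]
('scene', 366, 378, 0.022) [0.6112 0.1569 0.022 ]
('scene', 515, 430, 0.022) [0.43   0.3742 0.022 ]
('scene', 445, 472, 0.022) [0.585  0.3689 0.022 ]
('side', 264, 331, 0.001) [0.6137 0.1328 0.001 ]
('side', 337, 346, 0.001) [0.4132 0.1076 0.001 ]
('side', 302, 444, 0.001) [0.3952 0.3867 0.001 ]
('side', 217, 418, 0.001) [0.6053 0.4009 0.001 ]
('scene', 276, 275, 0.01) [ 0.6539 -0.1688  0.01  ]
('scene', 397, 234, 0.01) [ 0.3341 -0.1361  0.01  ]
('scene', 265, 210, 0.01) [ 0.5875 -0.3792  0.01  ]
('side', 302, 257, 0.01) [ 0.6251 -0.1586  0.01  ]
('side', 405, 282, 0.01) [ 0.3034 -0.1709  0.01  ]
('scene', 283, 222, 0.167) [ 0.6196 -0.1738  0.167 ]
('side', 305, 211, 0.167) [ 0.6247 -0.1922  0.167 ]
```

View pics/c1.png

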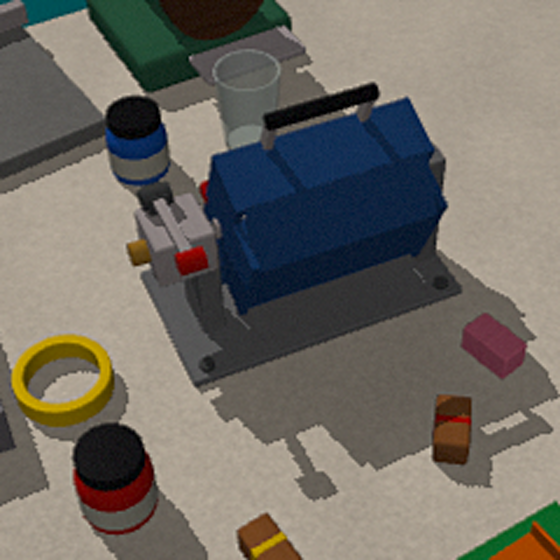

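The crop shows the drum with its bar at (320,105), the lever arm running to the red knob at (190,261), and the stand base corners at (198,385), (460,290) and (145,280). I'll now get the stand pose from these and plan the move to above the knob.

```bash
python3 - <<'E'
from h import *
P=lambda *a:print(a[:4],ray(*a))
for u,v in[(198,385),(460,290),(145,280)]:P('scene',200+u*.4286,110+v*.4286,0.010)
P('scene',281.5,222,.167)
for u,v in[(266,120),(377,92)]:P('scene',200+u*.4286,110+v*.4286,0.24)
Rt=R.from_matrix(np.array([[0,-1,0],[-1,0,0],[0,0,-1.]]).T)
rel([.57,-.17,.30],Rt)
E
```

```text
('scene', 284.8628, 275.01099999999997, 0.01) [ 0.6359 -0.1585  0.01  ]
('scene', 397.15599999999995, 234.29399999999998, 0.01) [ 0.3344 -0.1351  0.01  ]
('scene', 262.147, 230.00799999999998, 0.01) [ 0.6235 -0.3168  0.01  ]
('scene', 281.5, 222, 0.167) [ 0.6224 -0.1754  0.167 ]
('scene', 314.0076, 161.432, 0.24) [ 0.5078 -0.2385  0.24  ]
('scene', 361.5822, 149.4312, 0.24) [ 0.3966 -0.2227  0.24  ]
shift cm [59.48 54.11 -6.84] rot [0.    0.    1.266]
```

```bash
python3 -m pendant '[{"tx":30,"ty":27,"tz":-9,"rz":0.63,"fingers":90},{"tx":30,"ty":27,"tz":-9,"rz":0.63,"fingers":90},{"tx":30,"ty":27,"tz":-9,"rz":0.63,"fingers":90},{"tx":30,"ty":27,"tz":-9,"rz":0.63,"fingers":90},{"tx":30,"ty":27,"tz":-9,"rz":0.63,"fingers":90},{"tx":30,"ty":27,"tz":-9,"rz":0.63,"fingers":90},{"tx":60,"ty":54,"tz":-11,"rz":1.3,"fingers":90},{"tx":60,"ty":54,"tz":-11,"rz":1.3,"fingers":90},{"tx":60,"ty":54,"tz":-11,"rz":1.3,"fingers":90},{"tx":60,"ty":54,"tz":-11,"rz":1.3,"fingers":90},{"tx":60,"ty":54,"tz":-11,"rz":1.3,"fingers":90},{"tx":60,"ty":54,"tz":-11,"rz":1.3,"fingers":90}]'
python3 - <<'E'
from h import *
Rt=R.from_matrix(np.array([[0,-1,0],[-1,0,0],[0,0,-1.]]).T)
rel([.57,-.17,.34],Rt);print(bot.get_state()['qpos'])
E
```

```text
shift cm [ 59.48  54.11 -10.84] rot [0.    0.    1.266]
[ 1.55057591e+00  2.55089864e-01  1.08230415e-01 -2.80118583e-05
 -1.42390447e+00 -2.84605818e-01]schema error: expected keys fingers, tx, ty, tz, rx, ry, rz
```

```bash
python3 -m pendant '[{"fingers":90,"tx":30,"ty":27,"tz":-9,"rx":0,"ry":0,"rz":0.63},{"fingers":90,"tx":30,"ty":27,"tz":-9,"rx":0,"ry":0,"rz":0.63},{"fingers":90,"tx":30,"ty":27,"tz":-9,"rx":0,"ry":0,"rz":0.63},{"fingers":90,"tx":30,"ty":27,"tz":-9,"rx":0,"ry":0,"rz":0.63},{"fingers":90,"tx":30,"ty":27,"tz":-9,"rx":0,"ry":0,"rz":0.63},{"fingers":90,"tx":30,"ty":27,"tz":-9,"rx":0,"ry":0,"rz":0.63},{"fingers":90,"tx":60,"ty":54,"tz":-11,"rx":0,"ry":0,"rz":1.27},{"fingers":90,"tx":60,"ty":54,"tz":-11,"rx":0,"ry":0,"rz":1.27},{"fingers":90,"tx":60,"ty":54,"tz":-11,"rx":0,"ry":0,"rz":1.27},{"fingers":90,"tx":60,"ty":54,"tz":-11,"rx":0,"ry":0,"rz":1.27},{"fingers":90,"tx":60,"ty":54,"tz":-11,"rx":0,"ry":0,"rz":1.27},{"fingers":90,"tx":60,"ty":54,"tz":-11,"rx":0,"ry":0,"rz":1.27}]'
python3 - <<'E'
from h import *
Rt=R.from_matrix(np.array([[0,-1,0],[-1,0,0],[0,0,-1.]]).T)
rel([.57,-.17,.34],Rt);print(bot.get_state()['qpos'])
E
```

```text
t: 2.9
position: [0.416, 0.0982, 0.3112]
tcp_rot: [0.001, -0.703, 0.711, -0.0]
force: [1.3, 1.0, 0.9]
finger_gap: 0.648
grasp_force: 0.0
shift cm [ 26.66 -15.68  -2.88] rot [-0.001  0.001 -0.01 ]
[ 6.01543563e-01 -5.12118532e-03  5.10620333e-03  5.41436436e-05
 -1.57980079e+00 -6.11777545e-01]
```

```bash
python3 -m pendant '[{"fingers":90,"tx":26,"ty":-15,"tz":-3,"rx":0,"ry":0,"rz":0.07},{"fingers":90,"tx":26,"ty":-15,"tz":-3,"rx":0,"ry":0,"rz":0.07},{"fingers":90,"tx":26,"ty":-15,"tz":-3,"rx":0,"ry":0,"rz":0.07},{"fingers":90,"tx":26,"ty":-15,"tz":-3,"rx":0,"ry":0,"rz":0.07},{"fingers":90,"tx":26,"ty":-15,"tz":-3,"rx":0,"ry":0,"rz":0.07},{"fingers":90,"tx":26,"ty":-15,"tz":-3,"rx":0,"ry":0,"rz":0.07},{"fingers":90,"tx":26,"ty":-15,"tz":-3,"rx":0,"ry":0,"rz":0.07},{"fingers":90,"tx":26,"ty":-15,"tz":-3,"rx":0,"ry":0,"rz":0.07},{"fingers":90,"tx":26,"ty":-15,"tz":-3,"rx":0,"ry":0,"rz":0.07},{"fingers":90,"tx":26,"ty":-15,"tz":-3,"rx":0,"ry":0,"rz":0.07},{"fingers":90,"tx":26,"ty":-15,"tz":-3,"rx":0,"ry":0,"rz":0.07}]'
python3 - <<'E'
from h import *
save('wrist','w1.png')
for n in ['clamp_knob','clamp_hinge','drum_bar_left','drum_axis']:
    print(n,[(np.round(d['xyz'],3).tolist(),round(d['confidence'],2)) for d in bot.look_for(n,'wrist')][:3])
print(bot.get_state()['position'],bot.get_calibration('wrist'))
for X in [(.639,-.163,.167),(.6316,-.263,.167)]:print(proj('wrist',X))
E
```

```text
t: 3.82
position: [0.5643, -0.1599, 0.3407]
tcp_rot: [0.0, -0.681, 0.733, -0.0]
force: [0.2, 0.4, 0.3]
finger_gap: 0.645
grasp_force: 0.0
clamp_knob [([0.621, -0.228, 0.176], 0.96)]
clamp_hinge [([0.615, -0.224, 0.175], 0.66), ([0.569, 0.137, -0.002], 0.34)]
drum_bar_left [([0.479, -0.218, 0.199], 0.81)]
drum_axis [([0.476, -0.224, 0.198], 0.84)]
[ 0.56421197 -0.15953238  0.34113772] {'camera_matrix': array([[371.64829954,   0.        , 320.41921097],
       [  0.        , 371.64829954, 237.67759916],
       [  0.        ,   0.        ,   1.        ]]), 'R': array([[-9.97398268e-01,  7.20876575e-02,  2.52259942e-04],
       [ 6.88654955e-02,  9.51770485e-01,  2.98982421e-01],
       [ 2.13128488e-02,  2.98221922e-01, -9.54258586e-01]]), 't': array([0.573566  , 0.04163387, 0.51788041])}
[235.3 215.6]
[231.3 101.2]
```

View pics/w1.png

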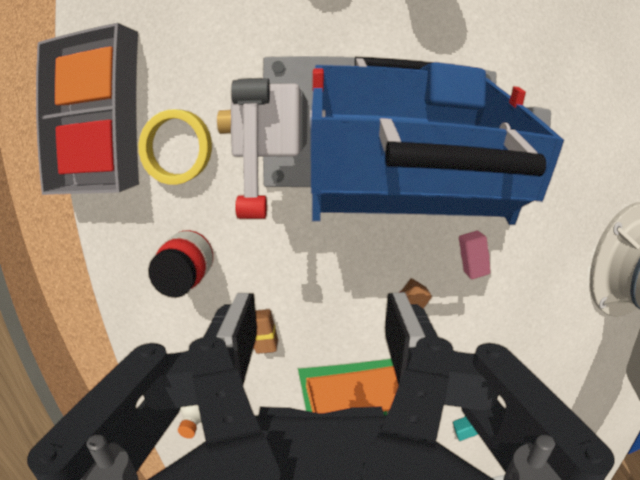

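The wrist view is clear: red knob at (251,207), hinge at (250,92), left bar from (390,153) to (543,165), red marks at (318,77) and (517,96).

```bash
python3 - <<'E'
from h import *
P=lambda *a:print(a[:4],ray(*a))
k=ray('wrist',251,207,.17);h=ray('wrist',250,92,.172);print(k,h,np.linalg.norm(k-h))
for z in(.22,.25):
  a=ray('wrist',391,153,z);b=ray('wrist',543,165,z);print(z,a,b,np.linalg.norm(a-b),(a+b)/2, np.arctan2(*(a-b)[[1,0]]))
# base corners z=.01
for u,v in[(266,186),(262,57)]:P('wrist',u,v,.01)
E
```

```text
[ 0.6232 -0.1702  0.17  ] [ 0.6139 -0.2684  0.172 ] 0.0986596675445443
0.22 [ 0.5096 -0.2127  0.22  ] [ 0.3826 -0.2014  0.22  ] 0.12750172547852054 [ 0.4461  -0.20705  0.22   ] -0.08874268440879787
0.25 [ 0.5152 -0.2153  0.25  ] [ 0.4028 -0.2053  0.25  ] 0.11284396306404698 [ 0.459  -0.2103  0.25  ] -0.08873434400929277
('wrist', 266, 186, 0.01) [ 0.6337 -0.1628  0.01  ]
('wrist', 262, 57, 0.01) [ 0.6245 -0.3294  0.01  ]
```

```bash
python3 - <<'E'
from h import *
rel([.6232,-.170,.173])
E
```

```text
shift cm [ 0.62 -5.94 16.82] rot [0. 0. 0.]
```

```bash
python3 -m pendant '[{"fingers":129,"tx":0.6,"ty":-5.9,"tz":5,"rx":0,"ry":0,"rz":0.02},{"fingers":129,"tx":0.6,"ty":-5.9,"tz":5,"rx":0,"ry":0,"rz":0.02},{"fingers":129,"tx":0.6,"ty":-5.9,"tz":8,"rx":0,"ry":0,"rz":0.02},{"fingers":129,"tx":0.6,"ty":-5.9,"tz":11,"rx":0,"ry":0,"rz":0.02},{"fingers":129,"tx":0.6,"ty":-5.9,"tz":14,"rx":0,"ry":0,"rz":0.02},{"fingers":129,"tx":0.6,"ty":-5.9,"tz":16.8,"rx":0,"ry":0,"rz":0.02},{"fingers":129,"tx":0.6,"ty":-5.9,"tz":16.8,"rx":0,"ry":0,"rz":0.02},{"fingers":129,"tx":0.6,"ty":-5.9,"tz":16.8,"rx":0,"ry":0,"rz":0.02},{"fingers":220,"tx":0.6,"ty":-5.9,"tz":16.8,"rx":0,"ry":0,"rz":0.02},{"fingers":220,"tx":0.6,"ty":-5.9,"tz":16.8,"rx":0,"ry":0,"rz":0.02},{"fingers":220,"tx":0.6,"ty":-5.9,"tz":16.8,"rx":0,"ry":0,"rz":0.02},{"fingers":220,"tx":0.6,"ty":-5.9,"tz":16.8,"rx":0,"ry":0,"rz":0.02}]' 30
```

```text
t: 5.07
position: [0.6238, -0.1708, 0.1746]
tcp_rot: [0.001, -0.673, 0.739, -0.001]
force: [0.5, 0.5, 1.7]
finger_gap: 0.292
grasp_force: 32.5
```

```bash
python3 -m pendant '[{"fingers":220,"tx":0,"ty":0,"tz":0,"rx":0,"ry":0,"rz":0},{"fingers":220,"tx":0,"ty":0,"tz":0,"rx":0,"ry":0,"rz":0}]'; python3 - <<'E'
from h import *
save('wrist','w2.png')
for a in np.arange(.15,1.66,.15): print(round(a,2),np.round([10*(1-np.cos(a)),-10*np.sin(a)],1))
E
```

```text
t: 5.23
position: [0.6237, -0.1707, 0.1736]
tcp_rot: [0.001, -0.673, 0.739, -0.001]
force: [0.1, 0.7, 2.4]
finger_gap: 0.288
grasp_force: 32.5
0.15 [ 0.1 -1.5]
0.3 [ 0.4 -3. ]
0.45 [ 1.  -4.3]
0.6 [ 1.7 -5.6]
0.75 [ 2.7 -6.8]
0.9 [ 3.8 -7.8]
1.05 [ 5.  -8.7]
1.2 [ 6.4 -9.3]
1.35 [ 7.8 -9.8]
1.5 [  9.3 -10. ]
1.65 [ 10.8 -10. ]
```

```bash
python3 -m pendant '[{"fingers":220,"tx":0.1,"ty":0,"tz":-1.5,"rx":0,"ry":0,"rz":0},{"fingers":220,"tx":0.4,"ty":0,"tz":-3,"rx":0,"ry":0,"rz":0},{"fingers":220,"tx":1,"ty":0,"tz":-4.3,"rx":0,"ry":0,"rz":0},{"fingers":220,"tx":1.7,"ty":0,"tz":-5.6,"rx":0,"ry":0,"rz":0},{"fingers":220,"tx":2.7,"ty":0,"tz":-6.8,"rx":0,"ry":0,"rz":0},{"fingers":220,"tx":3.8,"ty":0,"tz":-7.8,"rx":0,"ry":0,"rz":0},{"fingers":220,"tx":5,"ty":0,"tz":-8.7,"rx":0,"ry":0,"rz":0},{"fingers":220,"tx":6.4,"ty":0,"tz":-9.3,"rx":0,"ry":0,"rz":0},{"fingers":220,"tx":7.8,"ty":0,"tz":-9.8,"rx":0,"ry":0,"rz":0},{"fingers":220,"tx":9.3,"ty":0,"tz":-10,"rx":0,"ry":0,"rz":0},{"fingers":220,"tx":9.8,"ty":0,"tz":-10,"rx":0,"ry":0,"rz":0},{"fingers":220,"tx":9.8,"ty":0,"tz":-10,"rx":0,"ry":0,"rz":0}]'
```

```text
t: 6.28
position: [0.6148, -0.2694, 0.2733]
tcp_rot: [0.001, -0.673, 0.74, -0.002]
force: [5.2, -0.7, 4.1]
finger_gap: 0.269
grasp_force: 29.2
```

```bash
python3 -m pendant '[{"fingers":129,"tx":0,"ty":0,"tz":0,"rx":0,"ry":0,"rz":0},{"fingers":129,"tx":0,"ty":0,"tz":0,"rx":0,"ry":0,"rz":0},{"fingers":129,"tx":0,"ty":0,"tz":0,"rx":0,"ry":0,"rz":0},{"fingers":129,"tx":0,"ty":0,"tz":-3,"rx":0,"ry":0,"rz":0},{"fingers":129,"tx":0,"ty":0,"tz":-6,"rx":0,"ry":0,"rz":0},{"fingers":129,"tx":0,"ty":0,"tz":-9,"rx":0,"ry":0,"rz":0},{"fingers":129,"tx":0,"ty":6,"tz":-9,"rx":0,"ry":0,"rz":0},{"fingers":129,"tx":0,"ty":6,"tz":-9,"rx":0,"ry":0,"rz":0}]'
cat >> h.py <<'E'
Y=-0.088
def tool(phi,yaw=Y): # x along stand x, pointing down, tilted to +y by phi
    c,s=np.cos(phi),np.sin(phi)
    return R.from_euler('z',yaw)*R.from_matrix(np.array([[1,0,0],[0,-c,s],[0,-s,-c]]))
E
python3 - <<'E'
from h import *
print(bot.get_state()['qpos'])
for n in ['drum_bar_left','clamp_knob']:
    print(n,[(np.round(d['xyz'],3).tolist(),round(d['confidence'],2)) for d in (save('wrist','w3.png') is None or bot.look_for(n,'wrist'))][:3])
Rt=tool(.8);z=Rt.as_matrix()[:,2]
b=np.array([.46,-.2105,.256]);rel(b-z*.106,Rt)
E
```

```text
t: 6.95
position: [0.5553, -0.2627, 0.3602]
tcp_rot: [-0.001, -0.673, 0.739, 0.001]
force: [-0.9, 0.0, -1.7]
finger_gap: 0.494
grasp_force: 0.0
[-1.87714591e-01  4.07801414e-01  6.49207979e-01  1.19676261e-04
 -1.81520875e+00  9.41531111e-02]
drum_bar_left [([0.468, -0.22, 0.124], 0.69), ([0.786, 0.12, 0.077], 0.66), ([0.611, -0.265, 0.266], 0.21)]
clamp_knob [([0.614, -0.266, 0.266], 0.73)]
shift cm [3.32 9.73 3.29] rot [ 0.624 -0.627 -1.485]
```

View pics/w3.png

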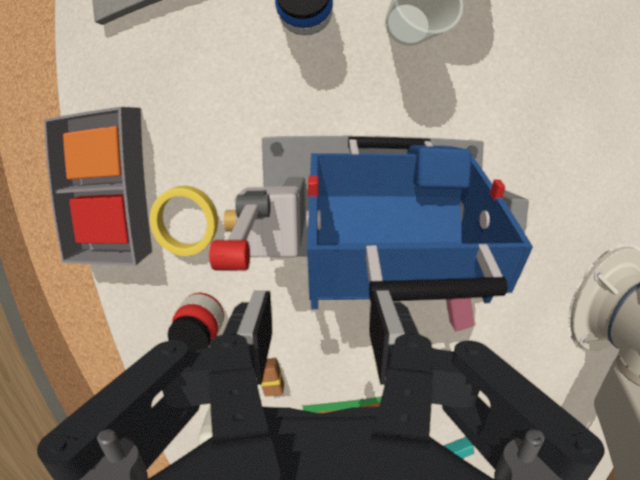

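The lever is upright, with the knob at (230,254). The drum looks turned less than I had assumed. The bar now spans (371,291)–(506,287), so I'll triangulate it with the w1 view.

```bash
python3 - <<'E'
from h import *
c1={'camera_matrix':[[371.64829954,0,320.41921097],[0,371.64829954,237.67759916],[0,0,1]],'R':np.array([[-9.97398268e-01,7.20876575e-02,2.52259942e-04],[6.88654955e-02,9.51770485e-01,2.98982421e-01],[2.13128488e-02,2.98221922e-01,-9.54258586e-01]]),'t':np.array([.573566,.04163387,.51788041])}
from scipy.optimize import least_squares as L
c3=bot.get_calibration('wrist')
def tri(*obs):
    f=lambda X:np.concatenate([proj(c,X,k)-p for c,p,k in obs]); r=L(f,[.45,-.2,.2],diff_step=1e-2);return r.x,r.fun
a=tri(('wrist',(391,153),c1),('wrist',(372,291),c3),('scene',(314,161.4),None))
b=tri(('wrist',(543,165),c1),('wrist',(505,286),c3),('scene',(361.6,149.4),None))
print(a,b,(a[0]+b[0])/2,np.linalg.norm(a[0]-b[0]))
k=tri(('wrist',(318,77),c1),('wrist',(313,186),c3));n=tri(('wrist',(517,96),c1),('wrist',(497,189),c3));print('marks',k,n)
E
```

```text
(array([ 0.51756114, -0.21652578,  0.25823073]), array([-1.4, -0.7,  1.5,  0.8,  0.6,  0.5])) (array([ 0.40779756, -0.20619781,  0.25607589]), array([-1.1, -0.1,  1.2,  0.3, -0.1, -0.2])) [ 0.46267935 -0.2113618   0.25715331] 0.1102694576597402
marks (array([ 0.55745497, -0.27922911,  0.14350158]), array([-0.4,  0. ,  0.5,  0. ])) (array([ 0.36209633, -0.26115567,  0.14051012]), array([-0.5, -0.1,  0.7,  0.2]))
```

```bash
python3 - <<'E'
from h import *
Rt=tool(.85);z=Rt.as_matrix()[:,2]
b=np.array([.4627,-.2114,.257]);rel(b-z*.126,Rt)
E
```

```text
shift cm [5.25 9.44 2.26] rot [ 0.663 -0.666 -1.473]
```

```bash
python3 -m pendant '[{"fingers":159,"tx":5.2,"ty":9.4,"tz":-2,"rx":0.08,"ry":-0.08,"rz":-0.18},{"fingers":159,"tx":5.2,"ty":9.4,"tz":-2,"rx":0.13,"ry":-0.13,"rz":-0.29},{"fingers":159,"tx":5.2,"ty":9.4,"tz":-2,"rx":0.2,"ry":-0.2,"rz":-0.44},{"fingers":159,"tx":5.2,"ty":9.4,"tz":-2,"rx":0.33,"ry":-0.33,"rz":-0.73},{"fingers":159,"tx":5.2,"ty":9.4,"tz":-2,"rx":0.33,"ry":-0.33,"rz":-0.73},{"fingers":159,"tx":5.2,"ty":9.4,"tz":-1,"rx":0.4,"ry":-0.4,"rz":-0.88},{"fingers":159,"tx":5.2,"ty":9.4,"tz":0,"rx":0.5,"ry":-0.5,"rz":-1.1},{"fingers":159,"tx":5.2,"ty":9.4,"tz":1,"rx":0.66,"ry":-0.67,"rz":-1.47},{"fingers":159,"tx":5.2,"ty":9.4,"tz":2,"rx":0.66,"ry":-0.67,"rz":-1.47},{"fingers":159,"tx":5.2,"ty":9.4,"tz":2.3,"rx":0.66,"ry":-0.67,"rz":-1.47},{"fingers":159,"tx":5.2,"ty":9.4,"tz":2.3,"rx":0.66,"ry":-0.67,"rz":-1.47},{"fingers":159,"tx":5.2,"ty":9.4,"tz":2.3,"rx":0.66,"ry":-0.67,"rz":-1.47}]'
python3 - <<'E'
from h import *
Rt=tool(.85);z=Rt.as_matrix()[:,2]
b=np.array([.4627,-.2114,.257]);rel(b-z*.126,Rt);print(bot.get_state()['qpos'])
E
```

```text
t: 8.15
position: [0.4551, -0.3058, 0.3388]
tcp_rot: [-0.369, 0.917, -0.152, 0.014]
force: [1.2, 0.2, 1.3]
finger_gap: 0.379
grasp_force: 0.0
shift cm [-0.08 -0.08 -0.09] rot [ 0.089 -0.089 -0.206]
[-0.77087395  0.51867475  0.78263734 -0.76219941 -2.14792797  1.68440226]
```

Rotation is still lagging slightly, so I'll finish it and look before entering.

```bash
python3 -m pendant '[{"fingers":159,"tx":0,"ty":0,"tz":0,"rx":0.09,"ry":-0.09,"rz":-0.2},{"fingers":159,"tx":0,"ty":0,"tz":0,"rx":0.09,"ry":-0.09,"rz":-0.2},{"fingers":159,"tx":0,"ty":0,"tz":0,"rx":0.09,"ry":-0.09,"rz":-0.2},{"fingers":159,"tx":0,"ty":0,"tz":0,"rx":0.09,"ry":-0.09,"rz":-0.2}]'
python3 - <<'E'
from h import *
Rt=tool(.85);z=Rt.as_matrix()[:,2]
b=np.array([.4627,-.2114,.257]);rel(b-z*.006,Rt);print(bot.get_state()['qpos']);save('wrist','w4.png')
print(proj('wrist',b),[proj('wrist',x) for x in[(.5176,-.2165,.258),(.4078,-.2062,.256)]])
E
```

```text
t: 8.48
position: [0.456, -0.306, 0.3377]
tcp_rot: [-0.412, 0.91, -0.047, 0.016]
force: [-0.4, -1.0, 0.9]
finger_gap: 0.377
grasp_force: 0.0
shift cm [-0.18 -0.2  11.85] rot [ 0.    -0.001 -0.014]
[-0.78731834  0.60397346  0.88653002 -0.85598573 -2.27480996  1.82068528]
[317.2 230.1] [array([315.2, 156. ]), array([319. , 296.2])]
```

View pics/w4.png

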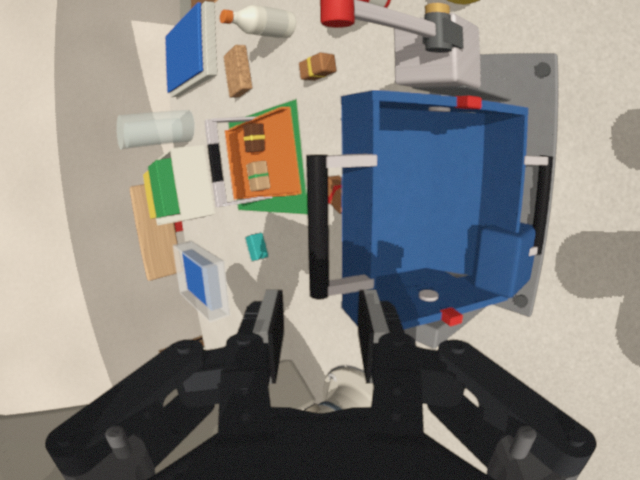

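The bar runs from (317,156) to (319,297), right where predicted and centred between the fingers. Going in.

```bash
python3 -m pendant '[{"fingers":159,"tx":-0.2,"ty":-0.2,"tz":3,"rx":0,"ry":0,"rz":0},{"fingers":159,"tx":-0.2,"ty":-0.2,"tz":6,"rx":0,"ry":0,"rz":0},{"fingers":159,"tx":-0.2,"ty":-0.2,"tz":8.5,"rx":0,"ry":0,"rz":0},{"fingers":159,"tx":-0.2,"ty":-0.2,"tz":10.5,"rx":0,"ry":0,"rz":0},{"fingers":159,"tx":-0.2,"ty":-0.2,"tz":11.8,"rx":0,"ry":0,"rz":0},{"fingers":159,"tx":-0.2,"ty":-0.2,"tz":11.8,"rx":0,"ry":0,"rz":0},{"fingers":230,"tx":-0.2,"ty":-0.2,"tz":11.8,"rx":0,"ry":0,"rz":0},{"fingers":230,"tx":-0.2,"ty":-0.2,"tz":11.8,"rx":0,"ry":0,"rz":0},{"fingers":230,"tx":-0.2,"ty":-0.2,"tz":11.8,"rx":0,"ry":0,"rz":0},{"fingers":230,"tx":-0.2,"ty":-0.2,"tz":11.8,"rx":0,"ry":0,"rz":0}]' 25
python3 - <<'E'
from h import *
s=bot.get_state();q=s['tcp_rot'];R0=R.from_quat([q[1],q[2],q[3],q[0]])
g=s['position']+R0.as_matrix()[:,2]*.006
print('grasp',g)
S=R.from_euler('z',Y);cen=np.array([.462,-.228,.125]);v=S.inv().apply(g-cen);print(v)
# radius-consistent angle
a0=np.arctan2(v[2],v[1]);print('theta',a0-.2268,np.hypot(v[1],v[2]))
for i in range(1,11):
    f=i/10; th=(a0-.2268)*(1-f); p=cen+S.apply([v[0],.1334*np.cos(th+.2268),.1334*np.sin(th+.2268)])
    phi=.85*(1-f); Rt=tool(phi); tcp=p-Rt.as_matrix()[:,2]*.006
    print(np.round(R0.inv().apply(tcp-s['position'])*100,1),np.round((R0.inv()*Rt).as_rotvec(),2))
E
```

```text
t: 9.37
position: [0.4618, -0.2167, 0.2636]
tcp_rot: [-0.411, 0.911, -0.045, 0.018]
force: [0.3, 0.5, 0.7]
finger_gap: 0.098
grasp_force: 0.0
grasp [ 0.46221395 -0.21222736  0.25961768]
[-0.00117308  0.01573041  0.13461768]
theta 1.2276713855330232 0.13553362930437307
[-0.  -0.7  1.5] [-0.08 -0.   -0.01]
[-0.  -1.4  3. ] [-0.17 -0.   -0.01]
[-0.  -2.   4.6] [-0.25 -0.   -0.01]
[-0.  -2.3  6.2] [-0.34 -0.   -0.01]
[-0.1 -2.5  7.9] [-0.42 -0.   -0.01]
[-0.1 -2.4  9.5] [-0.51 -0.   -0.01]
[-0.1 -2.1 11.2] [-0.59 -0.   -0.01]
[-0.1 -1.7 12.8] [-0.68 -0.   -0.01]
[-0.1 -1.  14.3] [-0.76 -0.   -0.01]
[-0.1 -0.2 15.7] [-0.85  0.   -0.01]
```

The gap reads about 8 mm with no force, so the bar isn't held. Looking.

```bash
python3 - <<'E'
from h import *
im=save('wrist','w5.png');print(proj('wrist',(.4627,-.2114,.257)))
s=bot.get_state();print(s['finger_gap'],s['grasp_force'])
cv2.imwrite('pics/w5c.png',cv2.resize(im[80:420,140:520,::-1],None,fx=1.5,fy=1.5))
E
```

```text
[320.7 298.9]
0.100493143630968 0.0
```

View pics/w5c.png

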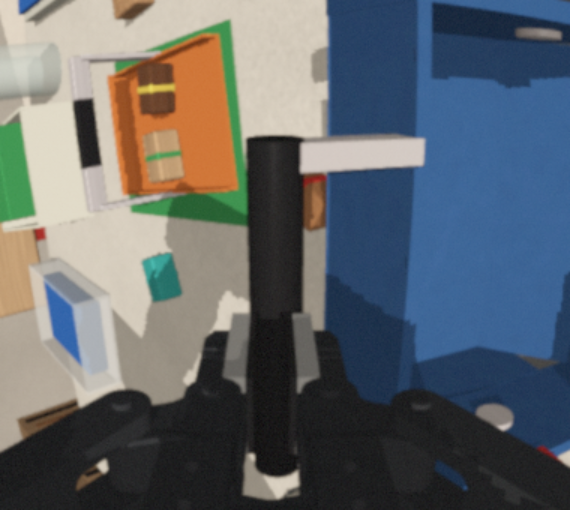

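```bash
python3 -m pendant '[{"fingers":255,"tx":0,"ty":0,"tz":0,"rx":0,"ry":0,"rz":0},{"fingers":255,"tx":0,"ty":0,"tz":0,"rx":0,"ry":0,"rz":0},{"fingers":255,"tx":0,"ty":0,"tz":0,"rx":0,"ry":0,"rz":0}]' 25
```

```text
t: 9.67
position: [0.4617, -0.2165, 0.263]
tcp_rot: [-0.411, 0.91, -0.045, 0.018]
force: [0.1, -3.3, 1.4]
finger_gap: -0.002
grasp_force: 1.0
```

```bash
python3 - <<'E'
from h import *
im=save('wrist','w6.png')
c=bot.get_calibration('wrist');s=bot.get_state();q=s['tcp_rot'];R0=R.from_quat([q[1],q[2],q[3],q[0]])
for d in(0,.006,.025):print(d,proj('wrist',s['position']+R0.as_matrix()[:,2]*d))
cv2.imwrite('pics/w6c.png',cv2.resize(im[80:420,140:520,::-1],None,fx=1.5,fy=1.5))
E
```

```text
0 [317.7 308.4]
0.006 [317.8 302. ]
0.025 [318.  284.2]
```

View pics/w6c.png

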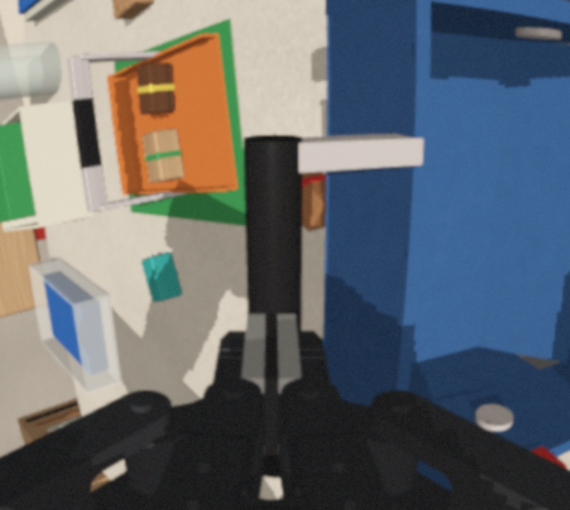

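```bash
python3 - <<'E'
from h import *
print([proj('wrist',x) for x in[(.5176,-.2165,.258),(.4078,-.2062,.256)]])
c=bot.get_calibration('wrist');Rm=np.array(c['R']);o=-Rm.T@c['t']
s=bot.get_state();q=s['tcp_rot'];R0=R.from_quat([q[1],q[2],q[3],q[0]]);zt=R0.as_matrix()[:,2]
print('cam in tool mm',R0.inv().apply(o-s['position'])*1000, 'cam z in tool',R0.inv().apply(Rm[2]))
# bar ends rays: intersect plane at depth d along tool z
for d in(0,.01,.02,.03):
    P=[]
    for u,v in((322,173),(323,391)):
        K=np.array(c['camera_matrix']);x=(u-K[0,2])/K[0,0];y=(v-K[1,2])/K[1,1];r=np.hypot(x,y);dd=Rm.T@np.array([x/r*np.sin(r),y/r*np.sin(r),np.cos(r)])
        p0=s['position']+zt*d;P.append(o+dd*((p0-o)@zt)/(dd@zt))
    print(d,np.linalg.norm(P[0]-P[1]),(P[0]+P[1])/2,R0.inv().apply((P[0]+P[1])/2-s['position'])*1000)
E
```

```text
[array([317.5, 175.4]), array([322.5, 391.5])]
cam in tool mm [  76.10841757    1.13863027 -140.82281872] cam z in tool [-3.00394090e-01  3.19943668e-04  9.53815123e-01]
0 0.10436686223922591 [ 0.46691135 -0.21830094  0.26141227] [5.36061573e+00 2.10348417e+00 2.98197317e-14]
0.01 0.1117780803349059 [ 0.46259587 -0.21039498  0.25477025] [ 0.33672809  2.17199962 10.        ]
0.02 0.11918929843058587 [ 0.45828039 -0.20248901  0.24812822] [-4.68715955  2.24051507 20.        ]
0.03 0.12660051652626586 [ 0.45396491 -0.19458305  0.2414862 ] [-9.71104719  2.30903053 30.        ]
```

The closed fingers passed over the bar, so the bar lies deeper than estimated. I'll open, go about 14 mm deeper and close again.

```bash
python3 -m pendant '[{"fingers":160,"tx":0,"ty":0.2,"tz":-1,"rx":0,"ry":0,"rz":0},{"fingers":160,"tx":0,"ty":0.2,"tz":-1,"rx":0,"ry":0,"rz":0},{"fingers":160,"tx":0,"ty":0.2,"tz":-1,"rx":0,"ry":0,"rz":0},{"fingers":160,"tx":0,"ty":0.2,"tz":-1,"rx":0,"ry":0,"rz":0},{"fingers":160,"tx":0,"ty":0.2,"tz":0.4,"rx":0,"ry":0,"rz":0},{"fingers":160,"tx":0,"ty":0.2,"tz":1.4,"rx":0,"ry":0,"rz":0},{"fingers":160,"tx":0,"ty":0.2,"tz":1.4,"rx":0,"ry":0,"rz":0},{"fingers":255,"tx":0,"ty":0.2,"tz":1.4,"rx":0,"ry":0,"rz":0},{"fingers":255,"tx":0,"ty":0.2,"tz":1.4,"rx":0,"ry":0,"rz":0},{"fingers":255,"tx":0,"ty":0.2,"tz":1.4,"rx":0,"ry":0,"rz":0},{"fingers":255,"tx":0,"ty":0.2,"tz":1.4,"rx":0,"ry":0,"rz":0},{"fingers":255,"tx":0,"ty":0.2,"tz":1.4,"rx":0,"ry":0,"rz":0}]' 25
```

```text
t: 10.72
position: [0.4624, -0.2064, 0.2528]
tcp_rot: [-0.412, 0.91, -0.044, 0.017]
force: [-0.7, 4.5, 2.8]
finger_gap: 0.175
grasp_force: 25.0
```

```bash
cat >> h.py <<'E'
def swing(cen,angs):
    s=bot.get_state();q=s['tcp_rot'];R0=R.from_quat([q[1],q[2],q[3],q[0]]);S=R.from_euler('z',Y);ax=S.apply([1,0,0])
    for a in angs:
        D=R.from_rotvec(ax*a);p=cen+D.apply(s['position']-cen)
        print(np.round(R0.inv().apply(p-s['position'])*100,1),np.round((R0.inv()*D*R0).as_rotvec(),2))
E
python3 - <<'E'
from h import *
swing(np.array([.462,-.228,.125]),-np.arange(.1,1.25,.1))
E
```

```text
[-0.  -0.6  1.1] [-0.1  0.  -0. ]
[-0.  -1.1  2.3] [-0.2  0.  -0. ]
[-0.  -1.5  3.6] [-0.3  0.  -0. ]
[-0.  -1.8  4.8] [-0.4  0.  -0. ]
[-0.  -1.9  6.1] [-0.5  0.  -0. ]
[-0.  -1.9  7.4] [-0.6   0.01 -0.  ]
[-0.  -1.8  8.7] [-0.7   0.01 -0.  ]
[-0.  -1.6 10. ] [-0.8   0.01 -0.  ]
[-0.  -1.2 11.2] [-0.9   0.01 -0.  ]
[-0.  -0.7 12.4] [-1.    0.01 -0.  ]
[-0.  -0.1 13.5] [-1.1   0.01 -0.  ]
[-0.   0.7 14.6] [-1.2   0.01 -0.  ]
```

```bash
python3 -m pendant '[{"fingers":255,"tx":0,"ty":-0.6,"tz":1.1,"rx":-0.1,"ry":0,"rz":0},{"fingers":255,"tx":0,"ty":-1.1,"tz":2.3,"rx":-0.2,"ry":0,"rz":0},{"fingers":255,"tx":0,"ty":-1.5,"tz":3.6,"rx":-0.3,"ry":0,"rz":0},{"fingers":255,"tx":0,"ty":-1.8,"tz":4.8,"rx":-0.4,"ry":0,"rz":0},{"fingers":255,"tx":0,"ty":-1.9,"tz":6.1,"rx":-0.5,"ry":0,"rz":0},{"fingers":255,"tx":0,"ty":-1.9,"tz":7.4,"rx":-0.6,"ry":0,"rz":0},{"fingers":255,"tx":0,"ty":-1.9,"tz":7.4,"rx":-0.6,"ry":0,"rz":0}]'
python3 - <<'E'
from h import *
im=save('wrist','w7.png');cv2.imwrite('pics/w7c.png',cv2.resize(im[:,:,::-1],(480,360),interpolation=cv2.INTER_AREA))
swing(np.array([.462,-.228,.125]),-np.arange(.1,.7,.1))
E
```

```text
t: 11.3
position: [0.4682, -0.1384, 0.2156]
tcp_rot: [-0.119, 0.992, -0.046, 0.002]
force: [3.4, -9.3, -15.8]
finger_gap: 0.173
grasp_force: 25.2
[ 0.  -0.6  1.1] [-0.1  0.   0. ]
[ 0.  -1.1  2.3] [-0.2  0.   0. ]
[ 0.  -1.5  3.5] [-0.3  0.   0. ]
[ 0.  -1.7  4.8] [-0.4  0.   0. ]
[ 0.  -1.8  6. ] [-0.5  0.   0. ]
[ 0.  -1.8  7.3] [-0.6  0.   0. ]
```

View pics/w7c.png

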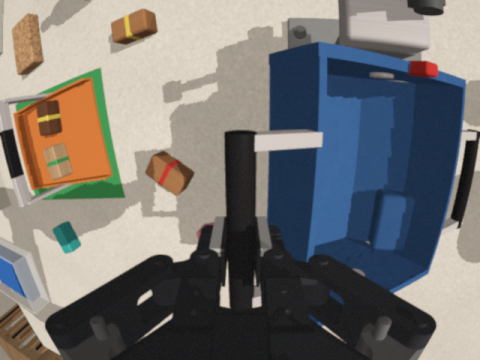

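```bash
python3 -m pendant '[{"fingers":255,"tx":0,"ty":-0.5,"tz":1.3,"rx":-0.1,"ry":0,"rz":0},{"fingers":255,"tx":0,"ty":-1.0,"tz":2.7,"rx":-0.2,"ry":0,"rz":0},{"fingers":255,"tx":0,"ty":-1.3,"tz":4.0,"rx":-0.3,"ry":0,"rz":0},{"fingers":255,"tx":0,"ty":-1.5,"tz":5.3,"rx":-0.4,"ry":0,"rz":0},{"fingers":255,"tx":0,"ty":-1.5,"tz":6.4,"rx":-0.5,"ry":0,"rz":0},{"fingers":255,"tx":0,"ty":-1.5,"tz":6.4,"rx":-0.5,"ry":0,"rz":0},{"fingers":255,"tx":0,"ty":-1.5,"tz":6.4,"rx":-0.5,"ry":0,"rz":0}]'
python3 - <<'E'
from h import *
for c in('scene','side','wrist'):
    save(c,c+'8.png')
    for n in('drum_mark','drum_bar_left','drum_axis'):print(c,n,[(np.round(d['xyz'],3).tolist(),round(d['confidence'],2)) for d in bot.look_for(n,c)][:3])
im=cv2.imread('pics/scene8.png')[110:300,220:440];iw=cv2.imread('pics/wrist8.png')
cv2.imwrite('pics/m8.png',np.hstack([cv2.resize(im,(440,380)),cv2.resize(iw[:,200:600],(317,380))]))
E
```

```text
t: 11.93
position: [0.4709, -0.1064, 0.1577]
tcp_rot: [0.124, 0.991, -0.046, -0.01]
force: [-3.0, 9.0, -1.4]
finger_gap: 0.172
grasp_force: 27.3
scene drum_mark [([0.492, -0.292, 0.126], 0.98)]
scene drum_bar_left [([0.62, -0.26, 0.234], 0.74), ([0.49, -0.284, 0.129], 0.61)]
scene drum_axis [([0.494, -0.29, 0.128], 0.59)]
side drum_mark [([0.407, -0.184, 0.114], 0.97)]
side drum_bar_left [([0.403, -0.179, 0.116], 0.57)]
side drum_axis [([0.404, -0.183, 0.112], 0.91)]
wrist drum_mark [([0.488, -0.239, 0.13], 0.91)]
wrist drum_bar_left [([0.488, -0.242, 0.131], 0.83)]
wrist drum_axis [([0.488, -0.25, 0.13], 0.97)]
```

View pics/m8.png

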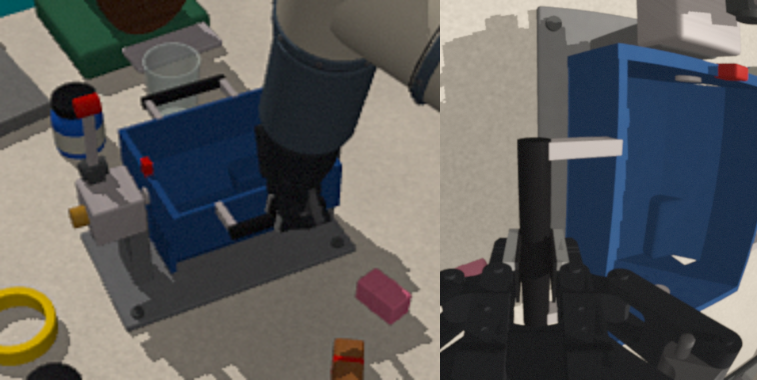

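The drum looks close to upright: mark at (147,166), left bar held, right bar at (185,92). I'll fit the drum pose to all pixels seen so far.

```bash
cat > fit.py <<'E'
from h import *
from scipy.optimize import least_squares as L
c1={'camera_matrix':[[371.64829954,0,320.41921097],[0,371.64829954,237.67759916],[0,0,1]],'R':np.array([[-9.97398268e-01,7.20876575e-02,2.52259942e-04],[6.88654955e-02,9.51770485e-01,2.98982421e-01],[2.13128488e-02,2.98221922e-01,-9.54258586e-01]]),'t':np.array([.573566,.04163387,.51788041])}
cw=bot.get_calibration('wrist');cs=bot.get_calibration('scene')
def red(fn,near,r=25):
    im=cv2.imread(fn).astype(int);m=((im[:,:,2]>110)&(im[:,:,1]<60)&(im[:,:,0]<60)).astype(np.uint8)
    n,l,s,c=cv2.connectedComponentsWithStats(m);d=np.hypot(*(c[1:]-near).T);i=d.argmin()+1;print('red',fn,c[i],s[i]);return c[i]
LF,LN,RF,RN,M,MN=(.055,.13,.03),(-.055,.13,.03),(.055,-.13,.03),(-.055,-.13,.03),(.099,0,.047),(-.099,0,.047)
o0=[('wrist',c1,LF,(391,153)),('wrist',c1,LN,(543,165)),('scene',cs,LF,(314,161.4)),('scene',cs,LN,(361.6,149.4)),('wrist',c1,M,red('pics/w1.png',(318,77))),('wrist',c1,MN,red('pics/w1.png',(517,96)))]
o1=[('scene',cs,LF,(336,226)),('wrist',cw,LF,(318.6,179)),('scene',cs,RF,(292,162)),('scene',cs,RN,(332,150)),('scene',cs,M,red('pics/scene8.png',(293,193))),('wrist',cw,M,red('pics/wrist8.png',(570,91)))]
def f(p):
    c=np.array([p[0],p[1],.125]);S=R.from_euler('z',p[2]);r=[]
    for th,o in((p[3],o0),(p[4],o1)):
        D=S*R.from_euler('x',th)
        for cam,k,X,uv in o:r+=list(proj(cam,c+D.apply(X),k)-uv)
    return np.array(r)
s=L(f,[.462,-.228,-.088,1.2,.1],diff_step=1e-3,loss='soft_l1',f_scale=2);print(np.round(s.x,4));print(np.round(f(s.x).reshape(-1,2),1).tolist())
E
python3 fit.py
```

```text
red pics/w1.png [318.05921053  78.20394737] [313  69  10  19 152]
red pics/w1.png [517.23668639  96.0887574 ] [511  88  14  19 169]
red pics/scene8.png [292.66666667 190.44444444] [290 188   6   5  18]
red pics/wrist8.png [566.  91.] [566  91   1   1   1]
[ 0.4618 -0.2287 -0.0889  1.2044  0.1   ]
[[-2.7, 1.5], [-1.4, 1.3], [0.6, 1.4], [-0.2, -0.3], [0.3, -3.2], [2.1, -2.5], [-0.1, -0.2], [-1.0, 0.6], [0.1, 1.8], [0.6, 2.1], [0.9, 1.5], [12.0, 1.1]]
```

```bash
sed -i 's/K\[1,1\]\*q\[1\]+K\[1,2\]\],1)/K[1,1]*q[1]+K[1,2]],4)/' h.py; sed -i "s/,red('pics\/wrist8.png',(570,91))/,(571,91)/; s/red('pics\/scene8.png',(293,193))/(293,192)/;s/diff_step=1e-3/diff_step=1e-2/" fit.py; python3 fit.py; python3 - <<'E'
from h import *
swing(np.array([.462,-.228,.125]),[-.05,-.1])
E
```

```text
red pics/w1.png [318.05921053  78.20394737] [313  69  10  19 152]
red pics/w1.png [517.23668639  96.0887574 ] [511  88  14  19 169]
[ 0.4622 -0.2269 -0.0907  1.226   0.12  ]
[[-2.9, -0.3], [-1.2, 0.0], [0.3, 0.9], [-0.5, -0.6], [0.2, -1.6], [1.5, -0.9], [-0.1, -0.7], [-1.7, 0.6], [0.4, 3.0], [0.9, 3.3], [0.7, 0.1], [6.1, 0.5]]
[ 0.  -0.3  0.6] [-0.05  0.    0.  ]
[ 0.  -0.6  1.1] [-0.1  0.   0. ]
```

```bash
python3 -m pendant '[{"fingers":255,"tx":0,"ty":-0.3,"tz":0.7,"rx":-0.06,"ry":0,"rz":0},{"fingers":255,"tx":0,"ty":-0.6,"tz":1.4,"rx":-0.12,"ry":0,"rz":0},{"fingers":255,"tx":0,"ty":-0.6,"tz":1.4,"rx":-0.12,"ry":0,"rz":0},{"fingers":255,"tx":0,"ty":-0.6,"tz":1.4,"rx":-0.12,"ry":0,"rz":0},{"fingers":170,"tx":0,"ty":-0.6,"tz":1.4,"rx":-0.12,"ry":0,"rz":0},{"fingers":170,"tx":0,"ty":-0.6,"tz":1.4,"rx":-0.12,"ry":0,"rz":0},{"fingers":170,"tx":0,"ty":-0.6,"tz":1.4,"rx":-0.12,"ry":0,"rz":0},{"fingers":170,"tx":0,"ty":-0.6,"tz":1.4,"rx":-0.12,"ry":0,"rz":0}]'
python3 -m pendant '[{"fingers":170,"tx":0,"ty":0,"tz":-2,"rx":0,"ry":0,"rz":0},{"fingers":170,"tx":0,"ty":0,"tz":-5,"rx":0,"ry":0,"rz":0},{"fingers":170,"tx":0,"ty":0,"tz":-9,"rx":0,"ry":0,"rz":0},{"fingers":170,"tx":0,"ty":0,"tz":-13,"rx":0,"ry":0,"rz":0},{"fingers":170,"tx":0,"ty":0,"tz":-17,"rx":0,"ry":0,"rz":0},{"fingers":170,"tx":0,"ty":0,"tz":-20,"rx":0,"ry":0,"rz":0},{"fingers":170,"tx":0,"ty":0,"tz":-20,"rx":0,"ry":0,"rz":0}]'
python3 - <<'E'
from h import *
save('scene','scene9.png');save('wrist','w9.png')
Rt=R.from_euler('z',Y)*R.from_matrix(np.array([[0,-1,0],[-1,0,0],[0,0,-1.]]).T)
rel([.56,-.23,.40],Rt);print(bot.get_state()['qpos'])
iw=cv2.imread('pics/w9.png');im=cv2.imread('pics/scene9.png')[110:300,220:440]
cv2.imwrite('pics/m9.png',np.hstack([cv2.resize(im,(440,380)),cv2.resize(iw[:,240:640],(317,380))]))
E
```

```text
t: 13.2
position: [0.4719, -0.107, 0.1445]
tcp_rot: [0.184, 0.982, -0.047, -0.011]
force: [0.1, -0.7, 0.3]
finger_gap: 0.334
grasp_force: 0.0
t: 13.78
position: [0.482, -0.0333, 0.3367]
tcp_rot: [0.183, 0.982, -0.047, -0.006]
force: [-0.0, 0.2, -0.5]
finger_gap: 0.33
grasp_force: 0.0
shift cm [ 9.81 19.97  0.34] rot [ 0.294 -0.286  1.544]
[ 0.48916945  0.14958613  0.04779053  0.30608438 -1.6776431   0.98684537]
```

View pics/m9.png

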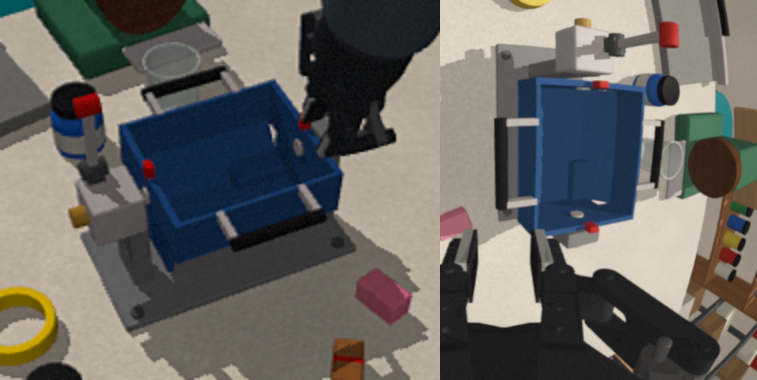

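The drum is upright or nearly so: marks in the wrist view at (601,84) and (591,228), bars at x=501 and x≈657. I'll fit the angle.

```bash
sed -e "s/^o1=.*/o1=[('scene',cs,LF,(336,233)),('scene',cs,LN,(382.5,217)),('scene',cs,RF,(292.5,162)),('scene',cs,RN,(333.5,146)),('scene',cs,M,(294,194.5)),('scene',cs,MN,(372.5,170.5)),('wrist',cw,LF,(317,151.6)),('wrist',cw,LN,(317,262.7)),('wrist',cw,RF,(516.4,151.6)),('wrist',cw,RN,(511,236)),('wrist',cw,M,(443,106)),('wrist',cw,MN,(430.6,288))]/" fit.py > fit2.py; python3 fit2.py
```

```text
red pics/w1.png [318.05921053  78.20394737] [313  69  10  19 152]
red pics/w1.png [517.23668639  96.0887574 ] [511  88  14  19 169]
[ 0.4615 -0.2276 -0.085   1.2203 -0.0348]
[[-1.8, 0.2], [-0.4, -0.4], [0.7, 1.0], [-0.3, -0.8], [0.7, -1.8], [2.0, -2.1], [1.5, 0.1], [0.5, 0.5], [-0.2, -2.7], [-0.2, 1.5], [1.1, -0.6], [1.2, -1.0], [-3.2, -2.7], [-1.7, 1.9], [-0.5, -1.2], [-3.9, -0.1], [2.0, -0.8], [1.8, 2.7]]
```

```bash
python3 - <<'E'
from h import *
Rt=R.from_euler('z',Y)*R.from_matrix(np.array([[0,-1,0],[-1,0,0],[0,0,-1.]]).T)
rel([.6148,-.2694,.37],Rt)
E
python3 -m pendant '[{"fingers":129,"tx":5,"ty":7,"tz":-3,"rx":0.02,"ry":-0.02,"rz":0.12},{"fingers":129,"tx":5,"ty":7,"tz":-4,"rx":0.05,"ry":-0.05,"rz":0.24},{"fingers":129,"tx":8,"ty":10,"tz":-4,"rx":0.07,"ry":-0.07,"rz":0.36},{"fingers":129,"tx":10,"ty":13,"tz":-4,"rx":0.09,"ry":-0.09,"rz":0.48},{"fingers":129,"tx":11,"ty":16,"tz":-4,"rx":0.12,"ry":-0.11,"rz":0.6},{"fingers":129,"tx":12,"ty":18,"tz":-4,"rx":0.14,"ry":-0.14,"rz":0.72},{"fingers":129,"tx":13,"ty":20,"tz":-4,"rx":0.16,"ry":-0.16,"rz":0.84},{"fingers":129,"tx":14,"ty":22,"tz":-4,"rx":0.18,"ry":-0.18,"rz":0.96},{"fingers":129,"tx":15,"ty":23,"tz":-4,"rx":0.21,"ry":-0.2,"rz":1.1},{"fingers":129,"tx":15,"ty":23,"tz":-4,"rx":0.25,"ry":-0.24,"rz":1.3},{"fingers":129,"tx":15,"ty":23,"tz":-4,"rx":0.29,"ry":-0.29,"rz":1.54},{"fingers":129,"tx":15,"ty":23,"tz":-4,"rx":0.29,"ry":-0.29,"rz":1.54}]'
python3 - <<'E'
from h import *
Rt=R.from_euler('z',Y)*R.from_matrix(np.array([[0,-1,0],[-1,0,0],[0,0,-1.]]).T)
rel([.6148,-.2694,.36],Rt)
E
```

```text
shift cm [15.66 22.06  4.35] rot [ 0.294 -0.286  1.544]
t: 14.88
position: [0.6083, -0.2478, 0.4434]
tcp_rot: [0.023, 0.728, -0.686, -0.002]
force: [-0.4, 0.2, 0.4]
finger_gap: 0.497
grasp_force: 0.0
shift cm [ 1.95 -0.82  8.37] rot [ 0.034 -0.031  0.147]
```

```bash
python3 -m pendant '[{"fingers":129,"tx":2,"ty":-0.8,"tz":3,"rx":0.03,"ry":-0.03,"rz":0.15},{"fingers":129,"tx":2,"ty":-0.8,"tz":6,"rx":0.03,"ry":-0.03,"rz":0.15},{"fingers":129,"tx":2,"ty":-0.8,"tz":8,"rx":0.03,"ry":-0.03,"rz":0.15},{"fingers":129,"tx":2,"ty":-0.8,"tz":8,"rx":0.03,"ry":-0.03,"rz":0.15}]'
python3 - <<'E'
from h import *
Rt=R.from_euler('z',Y)*R.from_matrix(np.array([[0,-1,0],[-1,0,0],[0,0,-1.]]).T)
rel([.6148,-.2694,.2733],Rt)
save('wrist','w10.png');print([(np.round(d['xyz'],3).tolist(),round(d['confidence'],2)) for d in bot.look_for('clamp_knob','wrist')])
im=cv2.imread('pics/w10.png').astype(int);m=((im[:,:,2]>110)&(im[:,:,1]<60)&(im[:,:,0]<60)).astype(np.uint8)
n,l,s,c=cv2.connectedComponentsWithStats(m)
for i in range(1,n):
    if s[i,4]>60:print(c[i],s[i],ray('wrist',*c[i],.27))
print(proj('wrist',(.6148,-.2694,.267)))
E
```

```text
t: 15.22
position: [0.6097, -0.2684, 0.3564]
tcp_rot: [-0.005, -0.676, 0.737, 0.008]
force: [1.6, 1.8, -3.3]
finger_gap: 0.494
grasp_force: 0.0
shift cm [ 0.07 -0.67  8.3 ] rot [0.019 0.002 0.002]
[([0.618, -0.268, 0.269], 0.6)]
[123.20864534 218.88563649] [  91  194   65   51 2938] [ 0.75   -0.2981  0.27  ]
[370.32535885 234.90430622] [365 226  12  19 209] [ 0.5775 -0.271   0.27  ]
[546.19512195 233.81097561] [540 226  14  17 164] [ 0.4402 -0.2602  0.27  ]
[310.91666667 247.19298246] [292 244  37   9 228] [ 0.6176 -0.2659  0.27  ]
[309.56298201 268.59897172] [292 262  37  13 389] [ 0.6199 -0.2506  0.27  ]
[218.40636042 314.88339223] [203 308  30  19 283] [ 0.6904 -0.2192  0.27  ]
[314.5966 240.448 ]
```

```bash
python3 -m pendant '[{"fingers":129,"tx":0,"ty":-0.8,"tz":2,"rx":0.02,"ry":0,"rz":0},{"fingers":129,"tx":0,"ty":-0.8,"tz":4.5,"rx":0.02,"ry":0,"rz":0},{"fingers":129,"tx":0,"ty":-0.8,"tz":7,"rx":0.02,"ry":0,"rz":0},{"fingers":129,"tx":0,"ty":-0.8,"tz":8.4,"rx":0.02,"ry":0,"rz":0},{"fingers":129,"tx":0,"ty":-0.8,"tz":8.4,"rx":0.02,"ry":0,"rz":0},{"fingers":255,"tx":0,"ty":-0.8,"tz":8.4,"rx":0.02,"ry":0,"rz":0},{"fingers":255,"tx":0,"ty":-0.8,"tz":8.4,"rx":0.02,"ry":0,"rz":0},{"fingers":255,"tx":0,"ty":-0.8,"tz":8.4,"rx":0.02,"ry":0,"rz":0},{"fingers":255,"tx":0,"ty":-0.8,"tz":8.4,"rx":0.02,"ry":0,"rz":0},{"fingers":255,"tx":0,"ty":-0.8,"tz":8.4,"rx":0.02,"ry":0,"rz":0}]' 30
python3 - <<'E'
from h import *
h=np.array([.6148,-.2694]); s=bot.get_state();print(s['position'])
Rt=R.from_euler('z',Y)*R.from_matrix(np.array([[0,-1,0],[-1,0,0],[0,0,-1.]]).T)
rel([.6235,-.1705,.1725])
E
```

```text
t: 16.15
position: [0.6231, -0.2697, 0.2848]
tcp_rot: [0.007, -0.677, 0.736, -0.01]
force: [-0.7, 1.0, -0.8]
finger_gap: 0.003
grasp_force: 0.0
[ 0.62308068 -0.2696655   0.28478118]
shift cm [-9.93  1.06 11.17] rot [0. 0. 0.]
```

```bash
python3 - <<'E'
from h import *
print(proj('scene',(.6148,-.2694,.267)),'vs 263.5,162.5')
save('wrist','w11.png')
im=cv2.imread('pics/w11.png').astype(int);m=((im[:,:,2]>110)&(im[:,:,1]<60)&(im[:,:,0]<60)).astype(np.uint8)
n,l,s,c=cv2.connectedComponentsWithStats(m)
for i in range(1,n):
    if s[i,4]>60 :print(c[i],s[i],ray('wrist',*c[i],.27))
print(proj('wrist',(.6148,-.2694,.267)),proj('wrist',(.6148,-.2694,.167)))
E
python3 -m pendant '[{"fingers":120,"tx":0,"ty":0,"tz":-1.5,"rx":0,"ry":0,"rz":0},{"fingers":120,"tx":0,"ty":0.6,"tz":-1.5,"rx":0,"ry":0,"rz":0},{"fingers":120,"tx":0,"ty":0.6,"tz":-1.5,"rx":0,"ry":0,"rz":0},{"fingers":120,"tx":0,"ty":0.6,"tz":-1.5,"rx":0,"ry":0,"rz":0}]'
python3 - <<'E'
from h import *
im=save('wrist','w12.png');cv2.imwrite('pics/w12c.png',im[140:420,150:480,::-1])
E
```

```text
[261.5101 159.363 ] vs 263.5,162.5
[117.935322   231.62559242] [  82  203   72   58 3587] [ 0.7192 -0.3077  0.27  ]
[606.17351598 261.23287671] [599 251  16  21 219] [ 0.4642 -0.2716  0.27  ]
[407.8125     264.60416667] [401 252  15  26 336] [ 0.5818 -0.2813  0.27  ]
[354.002457   302.39066339] [338 290  27  42 407] [ 0.6073 -0.2643  0.27  ]
[224.42687747 340.37944664] [207 335  43  17 253] [ 0.6735 -0.2463  0.27  ]
[337.2069 291.0971] [334.4708 231.4892]
t: 16.53
position: [0.6161, -0.2689, 0.2988]
tcp_rot: [0.007, -0.677, 0.736, -0.01]
force: [-0.4, -0.1, 0.1]
finger_gap: 0.532
grasp_force: 0.0
```

View pics/w12c.png

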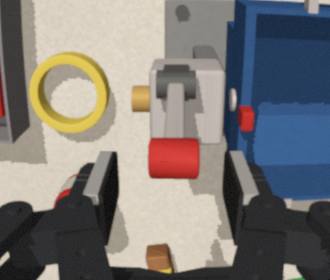

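The knob sits at (174,158) in the crop, about 10 mm toward +y from where I aimed, so that is why the grip missed. I'll correct, descend and close.

```bash
python3 -m pendant '[{"fingers":120,"tx":-0.9,"ty":0.3,"tz":0,"rx":0,"ry":0,"rz":0},{"fingers":120,"tx":-0.9,"ty":0.3,"tz":1.5,"rx":0,"ry":0,"rz":0},{"fingers":120,"tx":-0.9,"ty":0.3,"tz":3,"rx":0,"ry":0,"rz":0},{"fingers":120,"tx":-0.9,"ty":0.3,"tz":3,"rx":0,"ry":0,"rz":0},{"fingers":120,"tx":-0.9,"ty":0.3,"tz":3,"rx":0,"ry":0,"rz":0},{"fingers":255,"tx":-0.9,"ty":0.3,"tz":3,"rx":0,"ry":0,"rz":0},{"fingers":255,"tx":-0.9,"ty":0.3,"tz":3,"rx":0,"ry":0,"rz":0},{"fingers":255,"tx":-0.9,"ty":0.3,"tz":3,"rx":0,"ry":0,"rz":0},{"fingers":255,"tx":-0.9,"ty":0.3,"tz":3,"rx":0,"ry":0,"rz":0},{"fingers":255,"tx":-0.9,"ty":0.3,"tz":3,"rx":0,"ry":0,"rz":0}]' 30
```

```text
t: 17.42
position: [0.6159, -0.26, 0.27]
tcp_rot: [0.008, -0.677, 0.736, -0.011]
force: [4.1, -0.1, 3.4]
finger_gap: 0.289
grasp_force: 31.4
```

```bash
python3 -m pendant '[{"fingers":255,"tx":-1.8,"ty":0,"tz":0.3,"rx":0,"ry":0,"rz":0},{"fingers":255,"tx":-3.2,"ty":0,"tz":0.8,"rx":0,"ry":0,"rz":0},{"fingers":255,"tx":-4.5,"ty":0,"tz":1.5,"rx":0,"ry":0,"rz":0},{"fingers":255,"tx":-5.7,"ty":0,"tz":2.4,"rx":0,"ry":0,"rz":0},{"fingers":255,"tx":-6.7,"ty":0,"tz":3.5,"rx":0,"ry":0,"rz":0},{"fingers":255,"tx":-7.6,"ty":0,"tz":4.7,"rx":0,"ry":0,"rz":0},{"fingers":255,"tx":-8.3,"ty":0,"tz":6.1,"rx":0,"ry":0,"rz":0},{"fingers":255,"tx":-8.8,"ty":0,"tz":7.5,"rx":0,"ry":0,"rz":0},{"fingers":255,"tx":-9,"ty":0,"tz":9,"rx":0,"ry":0,"rz":0},{"fingers":255,"tx":-9.1,"ty":0,"tz":10.1,"rx":0,"ry":0,"rz":0},{"fingers":255,"tx":-9.1,"ty":0,"tz":10.1,"rx":0,"ry":0,"rz":0},{"fingers":255,"tx":-9.1,"ty":0,"tz":10.1,"rx":0,"ry":0,"rz":0}]'
```

```text
t: 18.42
position: [0.6244, -0.1657, 0.166]
tcp_rot: [0.008, -0.678, 0.735, -0.007]
force: [1.9, 11.2, -0.1]
finger_gap: 0.289
grasp_force: 47.9
```

```bash
python3 -m pendant '[{"fingers":129,"tx":0,"ty":0,"tz":0,"rx":0,"ry":0,"rz":0},{"fingers":129,"tx":0,"ty":0,"tz":0,"rx":0,"ry":0,"rz":0},{"fingers":129,"tx":0,"ty":0,"tz":0,"rx":0,"ry":0,"rz":0},{"fingers":129,"tx":0,"ty":0,"tz":-3,"rx":0,"ry":0,"rz":0},{"fingers":60,"tx":0,"ty":0,"tz":-7,"rx":0,"ry":0,"rz":0},{"fingers":60,"tx":-4,"ty":3,"tz":-11,"rx":0,"ry":0,"rz":0},{"fingers":60,"tx":-8,"ty":6,"tz":-15,"rx":0,"ry":0,"rz":0},{"fingers":60,"tx":-12,"ty":6,"tz":-17,"rx":0,"ry":0,"rz":0},{"fingers":60,"tx":-16,"ty":6,"tz":-17,"rx":0,"ry":0,"rz":0},{"fingers":60,"tx":-16,"ty":6,"tz":-17,"rx":0,"ry":0,"rz":0},{"fingers":60,"tx":-16,"ty":6,"tz":-17,"rx":0,"ry":0,"rz":0}]'
python3 - <<'E'
from h import *
save('wrist','w13.png')
print(bot.get_state()['qpos'],bot.get_state()['position'])
for n in('blank1','clamp_knob'):print([(np.round(d['xyz'],3).tolist(),round(d['confidence'],2)) for d in bot.look_for(n,'wrist')])
print(bot.get_state()['position'])
E
```

```text
t: 19.33
position: [0.5743, -0.0001, 0.3383]
tcp_rot: [0.009, -0.679, 0.734, -0.01]
force: [0.4, -1.4, 0.1]
finger_gap: 0.767
grasp_force: 0.0
[ 0.27578812  0.28446047  0.40694283  0.01120806 -1.67049175 -0.35407247] [ 0.57423794 -0.00213788  0.33697691]
[([0.566, 0.243, 0.041], 0.93), ([0.661, 0.046, 0.033], 0.83), ([0.364, -0.055, 0.032], 0.73), ([0.497, 0.247, 0.042], 0.72), ([0.451, 0.012, 0.031], 0.56), ([0.328, 0.289, 0.006], 0.46)]
[([0.627, -0.175, 0.179], 0.89), ([0.763, 0.128, 0.094], 0.4), ([0.453, -0.17, 0.106], 0.23)]
[ 0.57404298 -0.0045679   0.3352415 ]
```

View pics/w13.png

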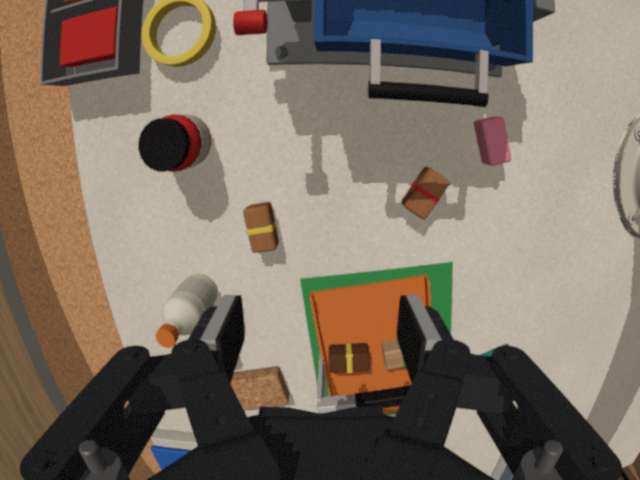

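```bash
cat >> h.py <<'E'
def topdown(cen,half,z,fn,cam='wrist'):
    cal=bot.get_calibration(cam);im=save(cam,fn)[:,:,::-1]
    n=int(half*2000);g=(np.arange(n)-n/2)/1000
    mx=np.zeros((n,n),np.float32);my=mx.copy()
    for i in range(n):
        for j in range(n):
            u=proj(cam,(cen[0]+g[i],cen[1]+g[j],z),cal);mx[i,j],my[i,j]=u
    return cv2.remap(np.ascontiguousarray(im),mx,my,cv2.INTER_LINEAR)
def rect(img,cen,mask):
    n=img.shape[0];m=cv2.morphologyEx(mask.astype(np.uint8),cv2.MORPH_OPEN,np.ones((3,3)));m=cv2.morphologyEx(m,cv2.MORPH_CLOSE,np.ones((7,7)))
    N,l,s,c=cv2.connectedComponentsWithStats(m)
    out=[]
    for i in range(1,N):
        if s[i,4]<300:continue
        (cx,cy),(w,h),a=cv2.minAreaRect(np.argwhere(l==i)[:,::1].astype(np.float32)) # (row=x,col=y)
        if w<h:w,h,a=h,w,a+90
        out.append((s[i,4],np.round([cen[0]+(cx-n/2)/1000,cen[1]+(cy-n/2)/1000],4),round(w),round(h),round((a+90)%180-90,1)))
    return out  # area, world xy, long, short mm, angle of long axis from world x (deg)
def blank(cen,fn,half=.06,z=.034):
    t=topdown(cen,half,z,fn);h=cv2.cvtColor(t,cv2.COLOR_BGR2HSV)
    for r in rect(t,cen,(h[:,:,1]>100)&((h[:,:,0]<22)|(h[:,:,0]>172))):print(r)
    return t
E
python3 -m pendant '[{"fingers":60,"tx":-2.5,"ty":-4,"tz":2,"rx":0,"ry":0,"rz":0},{"fingers":60,"tx":-4.6,"ty":-8,"tz":5,"rx":0,"ry":0,"rz":0},{"fingers":60,"tx":-4.6,"ty":-8.8,"tz":8,"rx":0,"ry":0,"rz":0},{"fingers":60,"tx":-4.6,"ty":-8.8,"tz":11,"rx":0,"ry":0,"rz":0},{"fingers":60,"tx":-4.6,"ty":-8.8,"tz":11,"rx":0,"ry":0,"rz":0},{"fingers":60,"tx":-4.6,"ty":-8.8,"tz":11,"rx":0,"ry":0,"rz":0},{"fingers":60,"tx":-4.6,"ty":-8.8,"tz":11,"rx":0,"ry":0,"rz":0},{"fingers":60,"tx":-4.6,"ty":-8.8,"tz":11,"rx":0,"ry":0,"rz":0}]'
python3 - <<'E'
from h import *
t=blank((.661,.05),'w14.png')
print(bot.get_state()['position'],[(np.round(d['xyz'],3).tolist(),round(d['confidence'],2)) for d in bot.look_for('blank1','wrist')])
E
```

```text
t: 20.15
position: [0.6694, 0.0326, 0.2315]
tcp_rot: [0.009, -0.677, 0.736, -0.012]
force: [-0.4, -0.8, 0.2]
finger_gap: 0.765
grasp_force: 0.0
(np.int32(1755), array([0.664 , 0.0439]), 62, 32, -85.2)
[0.66927834 0.03291441 0.23137881] [([0.454, 0.014, 0.033], 0.92), ([0.37, -0.057, 0.031], 0.86), ([0.667, 0.047, 0.034], 0.77)]
```

```bash
cat >> h.py <<'E'
def down(line_deg): # tool straight down, tool x along a line at line_deg (world), the one nearest the present
    s=bot.get_state();q=s['tcp_rot'];x=R.from_quat([q[1],q[2],q[3],q[0]]).as_matrix()[:,0]
    a=np.deg2rad(line_deg);v=np.array([np.cos(a),np.sin(a),0]);v=v*np.sign(v@x)
    return R.from_matrix(np.array([v,np.cross([0,0,-1],v),[0,0,-1]]).T)
E
python3 - <<'E'
from h import *
rel([.664,.0439,.030],down(-85.2))
E
```

```text
shift cm [-1.06  1.16 20.06] rot [-0.028 -0.004 -0.167]
```

```bash
python3 -m pendant '[{"fingers":60,"tx":-1.1,"ty":1.2,"tz":2,"rx":-0.03,"ry":0,"rz":-0.1},{"fingers":60,"tx":-1.1,"ty":1.2,"tz":6,"rx":-0.03,"ry":0,"rz":-0.17},{"fingers":60,"tx":-1.1,"ty":1.2,"tz":10,"rx":-0.03,"ry":0,"rz":-0.17},{"fingers":60,"tx":-1.1,"ty":1.2,"tz":14,"rx":-0.03,"ry":0,"rz":-0.17},{"fingers":60,"tx":-1.1,"ty":1.2,"tz":17,"rx":-0.03,"ry":0,"rz":-0.17},{"fingers":60,"tx":-1.1,"ty":1.2,"tz":19,"rx":-0.03,"ry":0,"rz":-0.17},{"fingers":60,"tx":-1.1,"ty":1.2,"tz":20,"rx":-0.03,"ry":0,"rz":-0.17},{"fingers":60,"tx":-1.1,"ty":1.2,"tz":20,"rx":-0.03,"ry":0,"rz":-0.17},{"fingers":200,"tx":-1.1,"ty":1.2,"tz":20,"rx":-0.03,"ry":0,"rz":-0.17},{"fingers":200,"tx":-1.1,"ty":1.2,"tz":20,"rx":-0.03,"ry":0,"rz":-0.17},{"fingers":200,"tx":-1.1,"ty":1.2,"tz":20,"rx":-0.03,"ry":0,"rz":-0.17},{"fingers":200,"tx":-1.1,"ty":1.2,"tz":20,"rx":-0.03,"ry":0,"rz":-0.17}]' 30
```

```text
t: 21.25
position: [0.6635, 0.0448, 0.0299]
tcp_rot: [0.002, 0.737, -0.676, 0.001]
force: [-1.4, -0.2, 6.5]
finger_gap: 0.381
grasp_force: 30.1
```

```bash
python3 -m pendant '[{"fingers":200,"tx":0,"ty":0,"tz":-3,"rx":0,"ry":0,"rz":0},{"fingers":200,"tx":0,"ty":0,"tz":-7,"rx":0,"ry":0,"rz":0},{"fingers":200,"tx":0,"ty":0,"tz":-11,"rx":0,"ry":0,"rz":0},{"fingers":200,"tx":0,"ty":0,"tz":-14,"rx":0,"ry":0,"rz":0},{"fingers":200,"tx":0,"ty":0,"tz":-15,"rx":0,"ry":0,"rz":0},{"fingers":200,"tx":0,"ty":0,"tz":-15,"rx":0,"ry":0,"rz":0},{"fingers":200,"tx":0,"ty":0,"tz":-15,"rx":0,"ry":0,"rz":0}]'
python3 - <<'E'
from h import *
s=bot.get_state();print(s['finger_gap'],s['position'])
cen=(.51,.26);T=[]
for cam in('scene','side','wrist'):
    t=topdown(cen,.2,.015,'t_'+cam+'.png',cam);T.append(t);h=cv2.cvtColor(t,cv2.COLOR_BGR2HSV)
    print(cam,'orange',[r for r in rect(t,cen,(h[:,:,1]>190)&(h[:,:,0]>4)&(h[:,:,0]<16)&(h[:,:,2]>100)) if r[0]>5000])
    t=topdown(cen,.2,.001,'t_'+cam+'.png',cam);h=cv2.cvtColor(t,cv2.COLOR_BGR2HSV)
    print(cam,'mat',[r for r in rect(t,cen,(h[:,:,1]>100)&(((h[:,:,0]>45)&(h[:,:,0]<75)))) if r[0]>2000])
cv2.imwrite('pics/td.png',np.hstack([cv2.resize(cv2.flip(t,-1),(380,380)) for t in T[::2]]))
E
```

```text
t: 21.83
position: [0.6629, 0.0456, 0.1775]
tcp_rot: [0.004, 0.737, -0.676, -0.001]
force: [0.1, -0.1, -1.3]
finger_gap: 0.38
grasp_force: 30.1
0.3802650369031627 [0.66285069 0.04558197 0.17751999]
scene orange [(np.int32(11249), array([0.5099, 0.2978]), 168, 111, 4.9), (np.int32(12655), array([0.5203, 0.1895]), 170, 96, 4.9)]
scene mat [(np.int32(7648), array([0.4872, 0.3275]), 184, 151, 2.5), (np.int32(8506), array([0.5082, 0.246 ]), 243, 219, -87.7)]
side orange [(np.int32(19536), array([0.5146, 0.2944]), 169, 169, -85.5)]
side mat [(np.int32(16181), array([0.5076, 0.2662]), 279, 219, -87.6), (np.int32(2230), array([0.5373, 0.1357]), 167, 16, 2.7)]
wrist orange []
wrist mat [(np.int32(4442), array([0.4904, 0.1762]), 173, 103, 2.3)]
```

View pics/td.png

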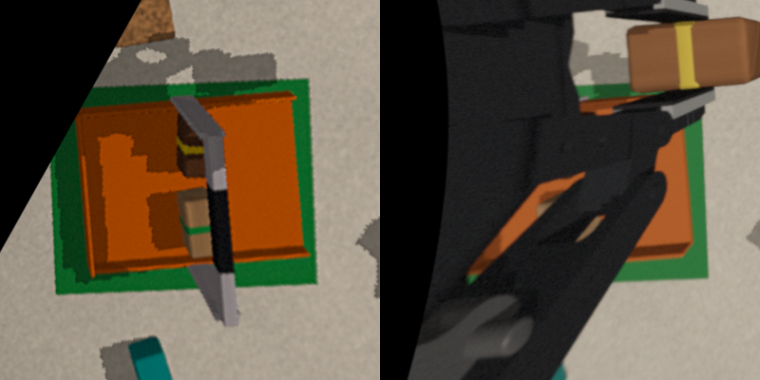

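Tray: centre about (0.518, 0.257), yaw 4.9°, with the open front toward the drum. Mat centre is (0.508, 0.266). Both tray blanks are under the bail.

```bash
python3 - <<'E'
from h import *
rel([.566,.187,.038],down(94.9))
E
```

```text
shift cm [-15.03   8.22  13.78] rot [ 0.01  -0.005  0.001]
```

```bash
python3 -m pendant '[{"fingers":200,"tx":-3.5,"ty":2,"tz":0,"rx":0,"ry":0,"rz":0},{"fingers":200,"tx":-7,"ty":4,"tz":0,"rx":0,"ry":0,"rz":0},{"fingers":200,"tx":-10.5,"ty":6,"tz":0,"rx":0.01,"ry":0,"rz":0},{"fingers":200,"tx":-14,"ty":8,"tz":0,"rx":0.01,"ry":0,"rz":0},{"fingers":200,"tx":-15,"ty":8.2,"tz":1,"rx":0.01,"ry":0,"rz":0},{"fingers":200,"tx":-15,"ty":8.2,"tz":4,"rx":0.01,"ry":0,"rz":0},{"fingers":200,"tx":-15,"ty":8.2,"tz":7,"rx":0.01,"ry":0,"rz":0},{"fingers":200,"tx":-15,"ty":8.2,"tz":10,"rx":0.01,"ry":0,"rz":0},{"fingers":200,"tx":-15,"ty":8.2,"tz":12.5,"rx":0.01,"ry":0,"rz":0},{"fingers":200,"tx":-15,"ty":8.2,"tz":13.8,"rx":0.01,"ry":0,"rz":0},{"fingers":200,"tx":-15,"ty":8.2,"tz":13.8,"rx":0.01,"ry":0,"rz":0},{"fingers":200,"tx":-15,"ty":8.2,"tz":13.8,"rx":0.01,"ry":0,"rz":0}]'
```

```text
t: 23.13
position: [0.5669, 0.1865, 0.0384]
tcp_rot: [0.002, 0.737, -0.676, 0.002]
force: [-0.0, -0.2, 0.2]
finger_gap: 0.382
grasp_force: 34.7
```

```bash
python3 -m pendant '[{"fingers":200,"tx":0,"ty":0,"tz":0.2,"rx":0,"ry":0,"rz":0},{"fingers":132,"tx":0,"ty":0,"tz":0.2,"rx":0,"ry":0,"rz":0},{"fingers":132,"tx":0,"ty":0,"tz":0.2,"rx":0,"ry":0,"rz":0},{"fingers":132,"tx":0,"ty":0,"tz":0.2,"rx":0,"ry":0,"rz":0},{"fingers":132,"tx":0,"ty":0,"tz":-3,"rx":0,"ry":0,"rz":0},{"fingers":60,"tx":0,"ty":0,"tz":-7,"rx":0,"ry":0,"rz":0},{"fingers":60,"tx":0,"ty":0,"tz":-11,"rx":0,"ry":0,"rz":0},{"fingers":60,"tx":4,"ty":3,"tz":-15,"rx":0,"ry":0,"rz":0},{"fingers":60,"tx":8,"ty":6,"tz":-19,"rx":0,"ry":0,"rz":0},{"fingers":60,"tx":12,"ty":9,"tz":-19,"rx":0,"ry":0,"rz":0},{"fingers":60,"tx":15.5,"ty":12,"tz":-19,"rx":0,"ry":0,"rz":0},{"fingers":60,"tx":15.5,"ty":12,"tz":-19,"rx":0,"ry":0,"rz":0}]'
python3 -m pendant '[{"fingers":60,"tx":0,"ty":0,"tz":0,"rx":0,"ry":0,"rz":0},{"fingers":60,"tx":0,"ty":0,"tz":0,"rx":0,"ry":0,"rz":0}]'
python3 - <<'E'
from h import *
t=blank((.452,.013),'w15.png')
print(bot.get_state()['position'],[(np.round(d['xyz'],3).tolist(),round(d['confidence'],2)) for d in bot.look_for('blank1','wrist')])
save('scene','s15.png');print([(np.round(d['xyz'],3).tolist(),round(d['confidence'],2)) for d in bot.look_for('blank1','scene')])
E
```

```text
t: 24.13
position: [0.4647, 0.0293, 0.2293]
tcp_rot: [-0.0, 0.737, -0.676, 0.003]
force: [0.2, -0.4, -0.1]
finger_gap: 0.766
grasp_force: 0.0
t: 24.3
position: [0.4651, 0.0293, 0.2296]
tcp_rot: [-0.001, 0.736, -0.677, 0.003]
force: [0.5, 0.0, -0.4]
finger_gap: 0.765
grasp_force: 0.0
(np.int32(1988), array([0.4501, 0.0138]), 58, 36, 53.7)
[0.46558414 0.03015943 0.22878359] [([0.363, -0.057, 0.036], 0.8), ([0.481, 0.238, 0.041], 0.63)]
[([0.554, 0.268, 0.042], 0.94), ([0.458, 0.025, 0.035], 0.66), ([0.49, 0.261, 0.04], 0.65), ([0.33, 0.304, 0.033], 0.58)]
```

```bash
python3 - <<'E'
from h import *
print(bot.get_state()['qpos'][5]);rel([.4501,.0138,.030],down(53.7))
E
```

```text
-0.32096784407589024
shift cm [ 1.5   1.76 19.75] rot [-0.003 -0.004  0.721]
```

```bash
python3 -m pendant '[{"fingers":60,"tx":1.5,"ty":1.8,"tz":1,"rx":0,"ry":0,"rz":0.12},{"fingers":60,"tx":1.5,"ty":1.8,"tz":3,"rx":0,"ry":0,"rz":0.24},{"fingers":60,"tx":1.5,"ty":1.8,"tz":5,"rx":0,"ry":0,"rz":0.36},{"fingers":60,"tx":1.5,"ty":1.8,"tz":8,"rx":0,"ry":0,"rz":0.48},{"fingers":60,"tx":1.5,"ty":1.8,"tz":11,"rx":0,"ry":0,"rz":0.6},{"fingers":60,"tx":1.5,"ty":1.8,"tz":14,"rx":0,"ry":0,"rz":0.72},{"fingers":60,"tx":1.5,"ty":1.8,"tz":17,"rx":0,"ry":0,"rz":0.72},{"fingers":60,"tx":1.5,"ty":1.8,"tz":19,"rx":0,"ry":0,"rz":0.72},{"fingers":60,"tx":1.5,"ty":1.8,"tz":19.8,"rx":0,"ry":0,"rz":0.72},{"fingers":60,"tx":1.5,"ty":1.8,"tz":19.8,"rx":0,"ry":0,"rz":0.72}]'
python3 -m pendant '[{"fingers":200,"tx":0,"ty":0,"tz":0,"rx":0,"ry":0,"rz":0},{"fingers":200,"tx":0,"ty":0,"tz":0,"rx":0,"ry":0,"rz":0},{"fingers":200,"tx":0,"ty":0,"tz":0,"rx":0,"ry":0,"rz":0},{"fingers":200,"tx":0,"ty":0,"tz":0,"rx":0,"ry":0,"rz":0},{"fingers":200,"tx":0,"ty":0,"tz":-3,"rx":0,"ry":0,"rz":0},{"fingers":200,"tx":0,"ty":0,"tz":-7,"rx":0,"ry":0,"rz":0},{"fingers":200,"tx":0,"ty":0,"tz":-11,"rx":0,"ry":0,"rz":0},{"fingers":200,"tx":0,"ty":0,"tz":-15,"rx":0,"ry":0,"rz":0},{"fingers":200,"tx":0,"ty":0,"tz":-15,"rx":0,"ry":0,"rz":0},{"fingers":200,"tx":0,"ty":0,"tz":-15,"rx":0,"ry":0,"rz":0}]' 30
python3 - <<'E'
from h import *
rel([.4825,.180,.038],down(94.9))
cen=(.51,.26);t=topdown(cen,.2,.034,'t16.png','scene');cv2.imwrite('pics/td16.png',cv2.flip(t,-1))
E
```

```text
t: 25.33
position: [0.4484, 0.0132, 0.0279]
tcp_rot: [-0.002, -0.452, 0.892, -0.002]
force: [-0.2, 0.1, -0.1]
finger_gap: 0.765
grasp_force: 0.0
t: 26.17
position: [0.4506, 0.0143, 0.183]
tcp_rot: [0.004, -0.452, 0.892, -0.003]
force: [-0.7, 0.2, -1.9]
finger_gap: 0.373
grasp_force: 29.9
shift cm [-15.19   7.35  14.5 ] rot [-0.009  0.001 -0.719]
```

```bash
python3 -m pendant '[{"fingers":200,"tx":-3,"ty":1.5,"tz":0,"rx":0,"ry":0,"rz":-0.12},{"fingers":200,"tx":-6,"ty":3,"tz":0,"rx":0,"ry":0,"rz":-0.24},{"fingers":200,"tx":-9,"ty":4.5,"tz":0,"rx":0,"ry":0,"rz":-0.36},{"fingers":200,"tx":-12,"ty":6,"tz":0,"rx":0,"ry":0,"rz":-0.48},{"fingers":200,"tx":-15,"ty":7.3,"tz":0,"rx":0,"ry":0,"rz":-0.6},{"fingers":200,"tx":-15.2,"ty":7.3,"tz":0,"rx":0,"ry":0,"rz":-0.72},{"fingers":200,"tx":-15.2,"ty":7.3,"tz":0,"rx":0,"ry":0,"rz":-0.72},{"fingers":200,"tx":-15.2,"ty":7.3,"tz":4,"rx":0,"ry":0,"rz":-0.72},{"fingers":200,"tx":-15.2,"ty":7.3,"tz":7.5,"rx":0,"ry":0,"rz":-0.72},{"fingers":200,"tx":-15.2,"ty":7.3,"tz":11,"rx":0,"ry":0,"rz":-0.72},{"fingers":200,"tx":-15.2,"ty":7.3,"tz":11,"rx":0,"ry":0,"rz":-0.72},{"fingers":200,"tx":-15.2,"ty":7.3,"tz":11,"rx":0,"ry":0,"rz":-0.72}]'
python3 - <<'E'
from h import *
rel([.4825,.180,.036],down(94.9))
E
```

```text
t: 27.22
position: [0.4791, 0.1771, 0.0681]
tcp_rot: [0.003, 0.736, -0.677, 0.002]
force: [1.1, 1.4, 0.7]
finger_gap: 0.376
grasp_force: 30.2
shift cm [-0.28 -0.37  3.21] rot [ 0.002 -0.008 -0.002]
```

```bash
python3 -m pendant '[{"fingers":200,"tx":-0.2,"ty":-0.3,"tz":1.6,"rx":0,"ry":0,"rz":0},{"fingers":200,"tx":-0.2,"ty":-0.3,"tz":3.2,"rx":0,"ry":0,"rz":0},{"fingers":200,"tx":-0.2,"ty":-0.3,"tz":3.2,"rx":0,"ry":0,"rz":0},{"fingers":200,"tx":-0.2,"ty":-0.3,"tz":3.2,"rx":0,"ry":0,"rz":0},{"fingers":132,"tx":-0.2,"ty":-0.3,"tz":3.2,"rx":0,"ry":0,"rz":0},{"fingers":132,"tx":-0.2,"ty":-0.3,"tz":3.2,"rx":0,"ry":0,"rz":0},{"fingers":132,"tx":-0.2,"ty":-0.3,"tz":3.2,"rx":0,"ry":0,"rz":0},{"fingers":132,"tx":-0.2,"ty":-0.3,"tz":0,"rx":0,"ry":0,"rz":0},{"fingers":132,"tx":-0.2,"ty":-0.3,"tz":-4,"rx":0,"ry":0,"rz":0},{"fingers":132,"tx":-0.2,"ty":-0.3,"tz":-8,"rx":0,"ry":0,"rz":0},{"fingers":132,"tx":-0.2,"ty":-0.3,"tz":-12,"rx":0,"ry":0,"rz":0},{"fingers":132,"tx":-0.2,"ty":-0.3,"tz":-16,"rx":0,"ry":0,"rz":0}]'
python3 -m pendant '[{"fingers":132,"tx":3,"ty":0,"tz":-3,"rx":0,"ry":0,"rz":0},{"fingers":100,"tx":6,"ty":0,"tz":-7,"rx":0,"ry":0,"rz":0},{"fingers":100,"tx":9,"ty":0,"tz":-9,"rx":0,"ry":0,"rz":0},{"fingers":100,"tx":9,"ty":0,"tz":-9,"rx":0,"ry":0,"rz":0},{"fingers":100,"tx":9,"ty":0,"tz":-9,"rx":0,"ry":0,"rz":0}]'
python3 - <<'E'
from h import *
cen=(.51,.26);T={}
for z in (.034,.115):T[z]=topdown(cen,.15,z,'t17.png','scene')
for cam in('scene','side','wrist'):
    save(cam,'x17_'+cam+'.png');print(cam,[(np.round(d['xyz'],3).tolist(),round(d['confidence'],2)) for d in bot.look_for('blank1',cam)]);print([(np.round(d['xyz'],3).tolist(),round(d['confidence'],2)) for d in bot.look_for('tray_bar',cam)])
# bail grip: dark pixels in plane z=.115
for cam in('scene','side'):
    t=topdown(cen,.15,.12,'t18.png',cam);print(cam,[r for r in rect(t,cen,t.max(2)<45)])
print(bot.get_state()['position'])
E
```

```text
t: 28.22
position: [0.4826, 0.1816, 0.2324]
tcp_rot: [0.0, 0.737, -0.676, 0.003]
force: [1.3, 0.6, -0.7]
finger_gap: 0.477
grasp_force: 0.0
t: 28.63
position: [0.4912, 0.0914, 0.3226]
tcp_rot: [-0.002, 0.736, -0.677, 0.004]
force: [0.7, 0.2, -0.4]
finger_gap: 0.609
grasp_force: 0.0
scene [([0.487, 0.26, 0.037], 0.93), ([0.555, 0.267, 0.04], 0.88), ([0.575, 0.198, 0.042], 0.72), ([0.331, 0.302, 0.036], 0.59), ([0.492, 0.186, 0.04], 0.58)]
[([0.522, 0.288, 0.005], 0.79)]
side [([0.562, 0.187, 0.039], 0.78), ([0.317, 0.307, 0.036], 0.7), ([0.474, 0.264, 0.04], 0.69), ([0.556, 0.26, 0.041], 0.62), ([0.349, -0.034, 0.037], 0.51)]
[([0.517, 0.289, 0.006], 0.95), ([0.445, -0.214, 0.092], 0.74), ([0.551, 0.262, 0.042], 0.48)]
wrist [([0.486, 0.178, 0.039], 0.8), ([0.545, 0.245, 0.041], 0.7), ([0.302, 0.279, 0.023], 0.69), ([0.379, -0.138, 0.015], 0.64), ([0.365, -0.054, 0.033], 0.63), ([0.479, 0.245, 0.043], 0.57)]
[([0.51, 0.236, 0.004], 0.83)]
scene [(np.int32(1326), array([0.5155, 0.2587]), 79, 18, 5.2), (np.int32(1311), array([0.6265, 0.391 ]), 65, 36, 0.0)]
side [(np.int32(1793), array([0.5164, 0.263 ]), 78, 26, 6.3), (np.int32(409), array([0.5028, 0.3193]), 33, 25, 45.0)]
[0.49044156 0.09279291 0.31958143]
```

```bash
python3 - <<'E'
from h import *
s=bot.get_state();q=s['tcp_rot']
a=np.deg2rad(5.2);v=np.array([np.cos(a),np.sin(a),0]);Rt=R.from_matrix(np.array([v,np.cross([0,0,-1],v),[0,0,-1]]).T)
rel([.516,.260,.25],Rt)
E
python3 -m pendant '[{"fingers":80,"tx":-3,"ty":-0.5,"tz":0,"rx":0,"ry":0,"rz":-0.12},{"fingers":80,"tx":-6,"ty":-0.8,"tz":0,"rx":0,"ry":0,"rz":-0.24},{"fingers":80,"tx":-8,"ty":-1,"tz":0,"rx":0,"ry":0,"rz":-0.36},{"fingers":80,"tx":-10,"ty":-1.1,"tz":0,"rx":0,"ry":0,"rz":-0.48},{"fingers":80,"tx":-12,"ty":-1.1,"tz":1,"rx":0,"ry":0,"rz":-0.6},{"fingers":80,"tx":-14,"ty":-1.1,"tz":2,"rx":0,"ry":0,"rz":-0.72},{"fingers":80,"tx":-16,"ty":-1.1,"tz":3,"rx":0,"ry":0,"rz":-0.84},{"fingers":80,"tx":-16.5,"ty":-1.1,"tz":4,"rx":0,"ry":0,"rz":-0.96},{"fingers":80,"tx":-16.5,"ty":-1.1,"tz":5,"rx":0,"ry":0,"rz":-1.1},{"fingers":80,"tx":-16.5,"ty":-1.1,"tz":6,"rx":0,"ry":0,"rz":-1.3},{"fingers":80,"tx":-16.5,"ty":-1.1,"tz":7,"rx":0,"ry":0,"rz":-1.45},{"fingers":80,"tx":-16.5,"ty":-1.1,"tz":7,"rx":0,"ry":0,"rz":-1.57}]'
python3 -m pendant '[{"fingers":80,"tx":0,"ty":0,"tz":0,"rx":0,"ry":0,"rz":0},{"fingers":80,"tx":0,"ty":0,"tz":0,"rx":0,"ry":0,"rz":0}]'
python3 - <<'E'
from h import *
print(bot.get_state()['qpos']);rel([.516,.260,.113],down(5.2))
E
```

```text
shift cm [-16.47  -3.99   6.89] rot [ 0.002 -0.005 -1.574]
t: 30.28
position: [0.4863, 0.2574, 0.2466]
tcp_rot: [0.003, 1.0, -0.009, -0.0]
force: [-0.5, 0.0, -0.7]
finger_gap: 0.689
grasp_force: 0.0
t: 30.45
position: [0.4874, 0.2577, 0.2491]
tcp_rot: [0.002, 1.0, -0.014, 0.001]
force: [0.1, 0.0, -0.2]
finger_gap: 0.684
grasp_force: 0.0
[ 0.77361199  0.25334621  0.14809828  0.00495238 -1.466624    0.76895351]
shift cm [ 2.81 -0.36 13.62] rot [ 0.004 -0.003 -0.118]
```

```bash
python3 -m pendant '[{"fingers":80,"tx":2.8,"ty":-0.4,"tz":0,"rx":0,"ry":0,"rz":-0.118},{"fingers":80,"tx":2.8,"ty":-0.4,"tz":0,"rx":0,"ry":0,"rz":-0.118},{"fingers":80,"tx":2.8,"ty":-0.4,"tz":3,"rx":0,"ry":0,"rz":-0.118},{"fingers":80,"tx":2.8,"ty":-0.4,"tz":6,"rx":0,"ry":0,"rz":-0.118},{"fingers":80,"tx":2.8,"ty":-0.4,"tz":9,"rx":0,"ry":0,"rz":-0.118},{"fingers":80,"tx":2.8,"ty":-0.4,"tz":12,"rx":0,"ry":0,"rz":-0.118},{"fingers":80,"tx":2.8,"ty":-0.4,"tz":13.6,"rx":0,"ry":0,"rz":-0.118},{"fingers":80,"tx":2.8,"ty":-0.4,"tz":13.6,"rx":0,"ry":0,"rz":-0.118},{"fingers":80,"tx":2.8,"ty":-0.4,"tz":13.6,"rx":0,"ry":0,"rz":-0.118}]'
python3 -m pendant '[{"fingers":255,"tx":0,"ty":0,"tz":0,"rx":0,"ry":0,"rz":0},{"fingers":255,"tx":0,"ty":0,"tz":0,"rx":0,"ry":0,"rz":0},{"fingers":255,"tx":0,"ty":0,"tz":0,"rx":0,"ry":0,"rz":0},{"fingers":255,"tx":0,"ty":0,"tz":0,"rx":0,"ry":0,"rz":0},{"fingers":255,"tx":0,"ty":0,"tz":0,"rx":0,"ry":0,"rz":0}]' 90
```

```text
t: 31.2
position: [0.5159, 0.2603, 0.1132]
tcp_rot: [0.003, 0.999, 0.046, 0.001]
force: [-0.7, 0.1, 0.9]
finger_gap: 0.685
grasp_force: 0.0
t: 31.62
position: [0.5164, 0.2607, 0.1148]
tcp_rot: [0.002, 0.999, 0.047, 0.002]
force: [-1.2, -1.5, 5.8]
finger_gap: 0.134
grasp_force: 88.4
```

```bash
python3 -m pendant '[{"fingers":255,"tx":0,"ty":0,"tz":-0.5,"rx":0,"ry":0,"rz":0},{"fingers":255,"tx":0,"ty":0,"tz":-1.5,"rx":0,"ry":0,"rz":0},{"fingers":255,"tx":0,"ty":0,"tz":-3,"rx":0,"ry":0,"rz":0},{"fingers":255,"tx":0,"ty":0,"tz":-5,"rx":0,"ry":0,"rz":0},{"fingers":255,"tx":0,"ty":0,"tz":-7.5,"rx":0,"ry":0,"rz":0},{"fingers":255,"tx":0,"ty":0,"tz":-10,"rx":0,"ry":0,"rz":0},{"fingers":255,"tx":0,"ty":0,"tz":-12.5,"rx":0,"ry":0,"rz":0},{"fingers":255,"tx":0,"ty":0,"tz":-15,"rx":0,"ry":0,"rz":0},{"fingers":255,"tx":0,"ty":0,"tz":-17.5,"rx":0,"ry":0,"rz":0},{"fingers":255,"tx":0,"ty":0,"tz":-19.5,"rx":0,"ry":0,"rz":0},{"fingers":255,"tx":0,"ty":0,"tz":-21,"rx":0,"ry":0,"rz":0},{"fingers":255,"tx":0,"ty":0,"tz":-22,"rx":0,"ry":0,"rz":0}]'
python3 -m pendant '[{"fingers":255,"tx":0,"ty":0,"tz":0,"rx":0,"ry":0,"rz":0},{"fingers":255,"tx":0,"ty":0,"tz":0,"rx":0,"ry":0,"rz":0},{"fingers":255,"tx":0,"ty":0,"tz":0,"rx":0,"ry":0,"rz":0}]'
python3 - <<'E'
from h import *
s=bot.get_state();print(s['wrist_torque'],s['qpos'])
for cam in('scene','side'):
    save(cam,'x19_'+cam+'.png');print(cam,[(np.round(d['xyz'],3).tolist(),round(d['confidence'],2)) for d in bot.look_for('blank1',cam)])
# target: tray aligned to stand yaw, stand frame lip at (0,+.045), level first, then tip
S=R.from_euler('z',Y);cen=np.array([.4615,-.2276,0])
for phi,lip in((0,(0,.16,.245)),(0,(0,.07,.245)),(.3,(0,.05,.22)),(.6,(0,.05,.19))):
    # tray rotates about x by +phi : front(-y) goes down -> R_x(+phi): y=-1 -> (0,-cos,-sin)
    D=R.from_euler('x',phi); lipw=cen+S.apply(lip)
    v=S.apply(D.apply([0,.115,.110-.002]))   # from lip to TCP (tcp at tray y0,z .113, lip z .005)
    Rt=S*D*R.from_matrix(np.diag([1,-1,-1.]))
    print(phi,lip,'tcp',np.round(lipw+v,3));rel(lipw+v,Rt)
E
```

```text
t: 32.62
position: [0.515, 0.2615, 0.335]
tcp_rot: [0.002, 0.999, 0.047, 0.002]
force: [0.8, -0.8, -5.3]
finger_gap: 0.13
grasp_force: 88.2
t: 32.87
position: [0.5146, 0.2614, 0.3316]
tcp_rot: [0.003, 0.999, 0.047, -0.0]
force: [-0.1, 0.0, -6.0]
finger_gap: 0.133
grasp_force: 88.2
[0.10591143 0.01152707 0.02239122] [ 0.7432639   0.31098303  0.43337174  0.00379136 -1.69679847  0.92221463]
scene [([0.492, 0.185, 0.258], 0.86), ([0.49, 0.261, 0.255], 0.84), ([0.359, -0.048, 0.031], 0.66), ([0.574, 0.2, 0.255], 0.65), ([0.554, 0.272, 0.258], 0.61)]
side [([0.473, 0.263, 0.257], 0.9), ([0.556, 0.268, 0.254], 0.87), ([0.482, 0.213, 0.254], 0.74), ([0.349, -0.034, 0.038], 0.69), ([0.317, 0.308, 0.035], 0.55)]
0 (0, 0.16, 0.245) tcp [0.486 0.046 0.353]
shift cm [-4.93 21.14 -1.98] rot [ 0.005 -0.001  0.182]
0 (0, 0.07, 0.245) tcp [ 0.478 -0.043  0.353]
shift cm [-6.56 29.99 -1.93] rot [ 0.005 -0.001  0.182]
0.3 (0, 0.05, 0.22) tcp [ 0.473 -0.1    0.357]
shift cm [-7.59 35.6  -2.32] rot [0.304 0.026 0.181]
0.6 (0, 0.05, 0.19) tcp [ 0.469 -0.144  0.344]
shift cm [-8.39 39.92 -0.98] rot [0.604 0.054 0.177]
```

```bash
python3 -m pendant '[{"fingers":255,"tx":-0.1,"ty":0.5,"tz":-0.1,"rx":0,"ry":0,"rz":0.005},{"fingers":255,"tx":-0.3,"ty":1.4,"tz":-0.3,"rx":0,"ry":0,"rz":0.01},{"fingers":255,"tx":-0.6,"ty":2.7,"tz":-0.6,"rx":0,"ry":0,"rz":0.02},{"fingers":255,"tx":-0.9,"ty":4.3,"tz":-1,"rx":0,"ry":0,"rz":0.03},{"fingers":255,"tx":-1.3,"ty":6.1,"tz":-1.3,"rx":0,"ry":0,"rz":0.045},{"fingers":255,"tx":-1.7,"ty":8,"tz":-1.6,"rx":0,"ry":0,"rz":0.06},{"fingers":255,"tx":-2.1,"ty":9.9,"tz":-1.9,"rx":0,"ry":0,"rz":0.075},{"fingers":255,"tx":-2.5,"ty":11.6,"tz":-2,"rx":0,"ry":0,"rz":0.085},{"fingers":255,"tx":-2.8,"ty":13.1,"tz":-2,"rx":0,"ry":0,"rz":0.09},{"fingers":255,"tx":-3.1,"ty":14.2,"tz":-2,"rx":0,"ry":0,"rz":0.095},{"fingers":255,"tx":-3.3,"ty":14.8,"tz":-2,"rx":0,"ry":0,"rz":0.1},{"fingers":255,"tx":-3.3,"ty":15,"tz":-2,"rx":0,"ry":0,"rz":0.1}]'
python3 -m pendant '[{"fingers":255,"tx":-0.1,"ty":0.5,"tz":0,"rx":0,"ry":0,"rz":0.005},{"fingers":255,"tx":-0.3,"ty":1.4,"tz":0,"rx":0,"ry":0,"rz":0.01},{"fingers":255,"tx":-0.6,"ty":2.7,"tz":0,"rx":0,"ry":0,"rz":0.02},{"fingers":255,"tx":-0.9,"ty":4.3,"tz":0,"rx":0,"ry":0,"rz":0.03},{"fingers":255,"tx":-1.1,"ty":6.1,"tz":0,"rx":0,"ry":0,"rz":0.04},{"fingers":255,"tx":-1.3,"ty":8,"tz":0,"rx":0,"ry":0,"rz":0.05},{"fingers":255,"tx":-1.4,"ty":9.6,"tz":0,"rx":0,"ry":0,"rz":0.06},{"fingers":255,"tx":-1.5,"ty":10.8,"tz":0,"rx":0,"ry":0,"rz":0.07},{"fingers":255,"tx":-1.6,"ty":11.6,"tz":0,"rx":0,"ry":0,"rz":0.08},{"fingers":255,"tx":-1.7,"ty":12,"tz":0,"rx":0,"ry":0,"rz":0.08},{"fingers":255,"tx":-1.7,"ty":12,"tz":0,"rx":0,"ry":0,"rz":0.08},{"fingers":255,"tx":-1.7,"ty":12,"tz":0,"rx":0,"ry":0,"rz":0.08}]'
python3 - <<'E'
from h import *
s=bot.get_state()
for cam in('scene','side'):
    save(cam,'x20_'+cam+'.png');print(cam,[(np.round(d['xyz'],3).tolist(),round(d['confidence'],2)) for d in bot.look_for('blank1',cam)])
    print([(np.round(d['xyz'],3).tolist(),round(d['confidence'],2)) for d in bot.look_for('tray_lip',cam)])
S=R.from_euler('z',Y);cen=np.array([.4615,-.2276,0])
for phi,lip in((0,(0,.07,.24)),(.2,(0,.06,.215)),(.4,(0,.055,.195)),(.6,(0,.055,.185)),(.7,(0,.055,.185))):
    D=R.from_euler('x',phi); lipw=cen+S.apply(lip)
    v=S.apply(D.apply([0,.115,.108]));Rt=S*D*R.from_matrix(np.diag([1,-1,-1.]))
    print(phi,'tcp',np.round(lipw+v,3));rel(lipw+v,Rt)
E
```

```text
t: 34.07
position: [0.496, 0.1077, 0.354]
tcp_rot: [0.002, 1.0, -0.004, 0.001]
force: [-0.5, -0.7, -6.0]
finger_gap: 0.133
grasp_force: 88.2
t: 35.07
position: [0.4787, -0.0105, 0.354]
tcp_rot: [0.002, 0.999, -0.043, 0.001]
force: [1.2, 1.1, -6.4]
finger_gap: 0.126
grasp_force: 88.2
scene [([0.331, 0.304, 0.032], 0.94), ([0.524, -0.068, 0.275], 0.85), ([0.522, -0.009, 0.278], 0.83), ([0.45, -0.001, 0.275], 0.78), ([0.443, -0.054, 0.269], 0.72), ([0.36, -0.021, 0.011], 0.58)]
[([0.484, 0.019, 0.247], 0.59), ([0.553, -0.474, 0.061], 0.28)]
side [([0.516, -0.01, 0.276], 0.88), ([0.317, 0.309, 0.035], 0.84), ([0.436, 0.004, 0.272], 0.65), ([0.349, -0.032, 0.037], 0.61), ([0.508, -0.058, 0.276], 0.59), ([0.44, -0.051, 0.276], 0.57), ([0.55, -0.482, 0.084], 0.36)]
[([0.483, 0.02, 0.243], 0.67)]
0 tcp [ 0.478 -0.043  0.348]
shift cm [0.18 3.28 0.62] rot [ 0.004 -0.003  0.003]
0.2 tcp [ 0.475 -0.077  0.344]
shift cm [0.17 6.66 1.06] rot [ 0.204 -0.002  0.003]
0.4 tcp [ 0.472 -0.109  0.339]
shift cm [0.16 9.89 1.52] rot [ 0.404 -0.002  0.003]
0.6 tcp [ 0.469 -0.139  0.339]
shift cm [ 0.15 12.89  1.55] rot [ 0.604 -0.002  0.003]
0.7 tcp [ 0.468 -0.155  0.342]
shift cm [ 0.15 14.44  1.29] rot [ 0.704 -0.002  0.004]
```

```bash
python3 -m pendant '[{"fingers":255,"tx":0.1,"ty":0.6,"tz":0.1,"rx":0,"ry":0,"rz":0},{"fingers":255,"tx":0.1,"ty":1.7,"tz":0.3,"rx":0.02,"ry":0,"rz":0},{"fingers":255,"tx":0.2,"ty":3.3,"tz":0.6,"rx":0.05,"ry":0,"rz":0},{"fingers":255,"tx":0.2,"ty":5,"tz":0.8,"rx":0.12,"ry":0,"rz":0},{"fingers":255,"tx":0.2,"ty":6.7,"tz":1.1,"rx":0.2,"ry":0,"rz":0},{"fingers":255,"tx":0.2,"ty":8.4,"tz":1.3,"rx":0.3,"ry":0,"rz":0},{"fingers":255,"tx":0.2,"ty":9.9,"tz":1.5,"rx":0.4,"ry":0,"rz":0},{"fingers":255,"tx":0.2,"ty":10.7,"tz":1.5,"rx":0.45,"ry":0,"rz":0},{"fingers":255,"tx":0.2,"ty":10.7,"tz":1.5,"rx":0.45,"ry":0,"rz":0},{"fingers":255,"tx":0.2,"ty":10.7,"tz":1.5,"rx":0.45,"ry":0,"rz":0},{"fingers":255,"tx":0.2,"ty":10.7,"tz":1.5,"rx":0.45,"ry":0,"rz":0},{"fingers":255,"tx":0.2,"ty":10.7,"tz":1.5,"rx":0.45,"ry":0,"rz":0}]'
python3 -m pendant '[{"fingers":255,"tx":0,"ty":1.1,"tz":0.5,"rx":0.08,"ry":0,"rz":0},{"fingers":255,"tx":0,"ty":2,"tz":0.9,"rx":0.15,"ry":0,"rz":0},{"fingers":255,"tx":0,"ty":2.6,"tz":1.1,"rx":0.2,"ry":0,"rz":0},{"fingers":255,"tx":0,"ty":2.6,"tz":1.1,"rx":0.2,"ry":0,"rz":0},{"fingers":255,"tx":0,"ty":2.6,"tz":1.1,"rx":0.2,"ry":0,"rz":0},{"fingers":255,"tx":0,"ty":2.6,"tz":1.1,"rx":0.2,"ry":0,"rz":0},{"fingers":255,"tx":0,"ty":2.6,"tz":1.1,"rx":0.2,"ry":0,"rz":0},{"fingers":255,"tx":0,"ty":2.6,"tz":1.1,"rx":0.2,"ry":0,"rz":0}]'
python3 - <<'E'
from h import *
print(bot.get_state()['wrist_torque'])
for cam in('scene','side','wrist'):
    save(cam,'x21_'+cam+'.png');print(cam,[(np.round(d['xyz'],3).tolist(),round(d['confidence'],2)) for d in bot.look_for('blank1',cam)])
S=R.from_euler('z',Y);s=bot.get_state();q=s['tcp_rot'];R0=R.from_quat([q[1],q[2],q[3],q[0]]);T=R0*R.from_matrix(np.diag([1,-1,-1.]))
print('lip stand',S.inv().apply(s['position']+T.apply([0,-.115,-.108])-np.array([.4615,-.2276,0])))
E
```

```text
t: 36.37
position: [0.4716, -0.1171, 0.3401]
tcp_rot: [-0.22, 0.975, -0.041, 0.011]
force: [0.4, 1.2, -4.9]
finger_gap: 0.129
grasp_force: 88.5
t: 37.03
position: [0.4702, -0.1355, 0.3196]
tcp_rot: [-0.316, 0.948, -0.039, 0.016]
force: [0.2, -0.7, -3.1]
finger_gap: 0.137
grasp_force: 88.8
[-2.73693786  0.24690367  0.02357064]
scene [([0.528, -0.222, 0.151], 0.81), ([0.363, -0.047, 0.032], 0.73), ([0.445, -0.254, 0.088], 0.59), ([0.331, 0.303, 0.035], 0.56), ([0.424, -0.217, 0.116], 0.54)]
side [([0.319, 0.309, 0.034], 0.8), ([0.451, -0.259, 0.094], 0.66), ([0.349, -0.033, 0.036], 0.54), ([0.51, -0.213, 0.149], 0.53)]
wrist [([0.445, -0.26, 0.095], 0.93), ([0.431, -0.212, 0.111], 0.69), ([0.52, -0.223, 0.15], 0.57)]
lip stand [0.00090025 0.06495575 0.16306846]
```

Three blanks are seen in the drum region, but one is high (top at 0.151) and the lip is low (0.163). I'll raise the tray 3 cm, keep the tilt and look again.

```bash
python3 -m pendant '[{"fingers":255,"tx":0,"ty":-0.6,"tz":-0.8,"rx":0,"ry":0,"rz":0},{"fingers":255,"tx":0,"ty":-1.2,"tz":-1.6,"rx":0,"ry":0,"rz":0},{"fingers":255,"tx":0,"ty":-1.8,"tz":-2.4,"rx":0,"ry":0,"rz":0},{"fingers":255,"tx":0,"ty":-1.8,"tz":-2.4,"rx":0,"ry":0,"rz":0},{"fingers":255,"tx":0,"ty":-1.8,"tz":-2.4,"rx":0,"ry":0,"rz":0}]'
python3 - <<'E'
from h import *
print(bot.get_state()['wrist_torque'])
for cam in('scene','side','wrist'):
    im=save(cam,'x22_'+cam+'.png');print(cam,[(np.round(d['xyz'],3).tolist(),round(d['confidence'],2)) for d in bot.look_for('blank1',cam)])
S=R.from_euler('z',Y);s=bot.get_state();q=s['tcp_rot'];R0=R.from_quat([q[1],q[2],q[3],q[0]]);T=R0*R.from_matrix(np.diag([1,-1,-1.]))
print('lip stand',S.inv().apply(s['position']+T.apply([0,-.115,-.108])-np.array([.4615,-.2276,0])))
E
```

```text
t: 37.75
position: [0.4702, -0.1366, 0.3495]
tcp_rot: [-0.317, 0.948, -0.04, 0.016]
force: [-0.2, -0.3, -3.4]
finger_gap: 0.127
grasp_force: 88.8
[-2.74133006  0.24511374 -0.03976188]
scene [([0.362, -0.046, 0.03], 0.66), ([0.333, 0.304, 0.033], 0.62), ([0.534, -0.221, 0.145], 0.5), ([0.416, -0.498, 0.094], 0.22)]
side [([0.318, 0.307, 0.04], 0.85), ([0.352, -0.034, 0.036], 0.75), ([0.46, -0.261, 0.139], 0.68), ([0.513, -0.227, 0.151], 0.65)]
wrist [([0.429, -0.212, 0.112], 0.84), ([0.443, -0.259, 0.099], 0.66), ([0.518, -0.22, 0.149], 0.66)]
lip stand [0.00053659 0.06487982 0.19248737]
```

The force equals the empty tray's weight, so all the blanks are out. Now untilt and carry the tray back.

```bash
python3 -m pendant '[{"fingers":255,"tx":0,"ty":-2.5,"tz":-2,"rx":-0.1,"ry":0,"rz":0},{"fingers":255,"tx":0,"ty":-5,"tz":-3.5,"rx":-0.2,"ry":0,"rz":0},{"fingers":255,"tx":0,"ty":-7.5,"tz":-5,"rx":-0.3,"ry":0,"rz":0},{"fingers":255,"tx":0,"ty":-10,"tz":-6.5,"rx":-0.42,"ry":0,"rz":0},{"fingers":255,"tx":0,"ty":-12.5,"tz":-7.5,"rx":-0.54,"ry":0,"rz":0},{"fingers":255,"tx":0,"ty":-13,"tz":-8,"rx":-0.645,"ry":0,"rz":0},{"fingers":255,"tx":0,"ty":-13,"tz":-8,"rx":-0.645,"ry":0,"rz":0},{"fingers":255,"tx":0,"ty":-13,"tz":-8,"rx":-0.645,"ry":0,"rz":0},{"fingers":255,"tx":0,"ty":-13,"tz":-8,"rx":-0.645,"ry":0,"rz":0}]'
python3 - <<'E'
from h import *
rel([.5076,.2662,.20],down(2.4))
E
```

```text
t: 38.8
position: [0.4742, -0.0804, 0.4897]
tcp_rot: [-0.001, 0.999, -0.042, 0.0]
force: [0.9, -0.7, -2.5]
finger_gap: 0.133
grasp_force: 88.8
shift cm [  0.37 -34.73  29.06] rot [-0.003 -0.001 -0.127]
```

```bash
python3 -m pendant '[{"fingers":255,"tx":0,"ty":-2,"tz":0.5,"rx":0,"ry":0,"rz":-0.01},{"fingers":255,"tx":0,"ty":-5.5,"tz":1.5,"rx":0,"ry":0,"rz":-0.02},{"fingers":255,"tx":0.1,"ty":-9,"tz":3,"rx":0,"ry":0,"rz":-0.04},{"fingers":255,"tx":0.2,"ty":-12.5,"tz":5,"rx":0,"ry":0,"rz":-0.05},{"fingers":255,"tx":0.2,"ty":-16,"tz":7,"rx":0,"ry":0,"rz":-0.07},{"fingers":255,"tx":0.3,"ty":-19.5,"tz":9,"rx":0,"ry":0,"rz":-0.08},{"fingers":255,"tx":0.3,"ty":-23,"tz":11,"rx":0,"ry":0,"rz":-0.1},{"fingers":255,"tx":0.4,"ty":-26.5,"tz":13,"rx":0,"ry":0,"rz":-0.12},{"fingers":255,"tx":0.4,"ty":-30,"tz":15,"rx":0,"ry":0,"rz":-0.13},{"fingers":255,"tx":0.4,"ty":-33,"tz":17,"rx":0,"ry":0,"rz":-0.13},{"fingers":255,"tx":0.4,"ty":-34.7,"tz":19,"rx":0,"ry":0,"rz":-0.13},{"fingers":255,"tx":0.4,"ty":-34.7,"tz":21,"rx":0,"ry":0,"rz":-0.13}]'
python3 -m pendant '[{"fingers":255,"tx":0,"ty":0,"tz":0,"rx":0,"ry":0,"rz":0},{"fingers":255,"tx":0,"ty":0,"tz":0,"rx":0,"ry":0,"rz":0},{"fingers":255,"tx":0,"ty":0,"tz":0,"rx":0,"ry":0,"rz":0}]'
python3 - <<'E'
from h import *
rel([.5076,.2662,.1175],down(2.4))
E
```

```text
t: 39.8
position: [0.5087, 0.2662, 0.2775]
tcp_rot: [-0.001, 1.0, 0.021, -0.001]
force: [-0.2, -0.3, -4.4]
finger_gap: 0.135
grasp_force: 88.8
t: 40.05
position: [0.5097, 0.2632, 0.2824]
tcp_rot: [-0.001, 1.0, 0.021, 0.002]
force: [-0.3, 0.3, -2.8]
finger_gap: 0.13
grasp_force: 88.8
shift cm [-0.27 -0.29 16.49] rot [-0.002 -0.005 -0.001]
```

```bash
python3 -m pendant '[{"fingers":255,"tx":-0.2,"ty":-0.2,"tz":2,"rx":0,"ry":0,"rz":0},{"fingers":255,"tx":-0.2,"ty":-0.2,"tz":5,"rx":0,"ry":0,"rz":0},{"fingers":255,"tx":-0.2,"ty":-0.2,"tz":8,"rx":0,"ry":0,"rz":0},{"fingers":255,"tx":-0.2,"ty":-0.2,"tz":11,"rx":0,"ry":0,"rz":0},{"fingers":255,"tx":-0.2,"ty":-0.2,"tz":13.5,"rx":0,"ry":0,"rz":0},{"fingers":255,"tx":-0.2,"ty":-0.2,"tz":15,"rx":0,"ry":0,"rz":0},{"fingers":255,"tx":-0.2,"ty":-0.2,"tz":16,"rx":0,"ry":0,"rz":0},{"fingers":255,"tx":-0.2,"ty":-0.2,"tz":16.4,"rx":0,"ry":0,"rz":0},{"fingers":255,"tx":-0.2,"ty":-0.2,"tz":16.4,"rx":0,"ry":0,"rz":0},{"fingers":255,"tx":-0.2,"ty":-0.2,"tz":16.4,"rx":0,"ry":0,"rz":0}]'
```

```text
t: 40.88
position: [0.5081, 0.267, 0.1187]
tcp_rot: [-0.001, 1.0, 0.022, 0.003]
force: [0.2, -0.3, -3.4]
finger_gap: 0.133
grasp_force: 88.8
```

Still hanging (3.4 N). Lower 4–5 mm more, release and rise.

```bash
python3 -m pendant '[{"fingers":255,"tx":0,"ty":0,"tz":0.2,"rx":0,"ry":0,"rz":0},{"fingers":255,"tx":0,"ty":0,"tz":0.4,"rx":0,"ry":0,"rz":0},{"fingers":255,"tx":0,"ty":0,"tz":0.4,"rx":0,"ry":0,"rz":0},{"fingers":255,"tx":0,"ty":0,"tz":0.4,"rx":0,"ry":0,"rz":0}]'
python3 -m pendant '[{"fingers":120,"tx":0,"ty":0,"tz":0,"rx":0,"ry":0,"rz":0},{"fingers":80,"tx":0,"ty":0,"tz":0,"rx":0,"ry":0,"rz":0},{"fingers":80,"tx":0,"ty":0,"tz":0,"rx":0,"ry":0,"rz":0},{"fingers":80,"tx":0,"ty":0,"tz":0,"rx":0,"ry":0,"rz":0},{"fingers":80,"tx":0,"ty":0,"tz":0,"rx":0,"ry":0,"rz":0},{"fingers":80,"tx":0,"ty":0,"tz":-3,"rx":0,"ry":0,"rz":0},{"fingers":80,"tx":0,"ty":0,"tz":-7,"rx":0,"ry":0,"rz":0},{"fingers":80,"tx":0,"ty":0,"tz":-11,"rx":0,"ry":0,"rz":0},{"fingers":80,"tx":0,"ty":4,"tz":-15,"rx":0,"ry":0,"rz":0},{"fingers":80,"tx":0,"ty":8,"tz":-19,"rx":0,"ry":0,"rz":0},{"fingers":80,"tx":0,"ty":12,"tz":-21,"rx":0,"ry":0,"rz":0},{"fingers":80,"tx":0,"ty":16,"tz":-21,"rx":0,"ry":0,"rz":0}]'
python3 -m pendant '[{"fingers":80,"tx":0,"ty":4,"tz":0,"rx":0,"ry":0,"rz":0},{"fingers":80,"tx":0,"ty":8,"tz":-2,"rx":0,"ry":0,"rz":0},{"fingers":80,"tx":0,"ty":12,"tz":-3,"rx":0,"ry":0,"rz":0},{"fingers":80,"tx":0,"ty":16,"tz":-3,"rx":0,"ry":0,"rz":0},{"fingers":80,"tx":0,"ty":18,"tz":-3,"rx":0,"ry":0,"rz":0},{"fingers":80,"tx":0,"ty":18,"tz":-3,"rx":0,"ry":0,"rz":0},{"fingers":80,"tx":0,"ty":18,"tz":-3,"rx":0,"ry":0,"rz":0}]'
python3 - <<'E'
from h import *
for cam in('scene','side','wrist'):
    save(cam,'x23_'+cam+'.png');print(cam,[(np.round(d['xyz'],3).tolist(),round(d['confidence'],2)) for d in bot.look_for('blank1',cam)])
    print('knob',[(np.round(d['xyz'],3).tolist(),round(d['confidence'],2)) for d in bot.look_for('clamp_knob',cam)][:1],'tray',[(np.round(d['xyz'],3).tolist(),round(d['confidence'],2)) for d in bot.look_for('tray',cam)][:1])
cen=(.51,.26)
for cam in('scene','side'):
    t=topdown(cen,.15,.12,'t24.png',cam);print(cam,[r for r in rect(t,cen,t.max(2)<45)])
a=cv2.imread('pics/x23_scene.png')[110:480,220:560];b=cv2.imread('pics/x23_wrist.png');cv2.imwrite('pics/fin.png',np.hstack([cv2.resize(a,(340,370)),cv2.resize(b,(455,370))]))
E
```

```text
t: 41.22
position: [0.508, 0.2673, 0.1149]
tcp_rot: [-0.001, 1.0, 0.022, 0.003]
force: [-1.0, -0.3, 6.3]
finger_gap: 0.133
grasp_force: 90.0
t: 42.22
position: [0.5131, 0.1324, 0.3194]
tcp_rot: [-0.001, 1.0, 0.023, 0.004]
force: [1.7, -0.3, 0.3]
finger_gap: 0.686
grasp_force: 0.0
t: 42.8
position: [0.5201, -0.0481, 0.3455]
tcp_rot: [-0.0, 1.0, 0.021, 0.001]
force: [0.3, -0.1, -0.7]
finger_gap: 0.689
grasp_force: 0.0
scene [([0.363, -0.048, 0.03], 0.89), ([0.52, -0.212, 0.146], 0.74), ([0.428, -0.208, 0.115], 0.72), ([0.33, 0.304, 0.037], 0.63), ([0.443, -0.254, 0.092], 0.58), ([0.517, -0.208, 0.104], 0.41)]
knob [([0.619, -0.212, 0.178], 0.86)] tray [([0.51, 0.276, 0.006], 0.76)]
side [([0.354, -0.035, 0.035], 0.81), ([0.447, -0.258, 0.095], 0.64), ([0.315, 0.308, 0.035], 0.63), ([0.423, -0.206, 0.116], 0.55), ([0.511, -0.21, 0.147], 0.54), ([0.493, -0.206, 0.108], 0.49)]
knob [([0.62, -0.174, 0.174], 0.72)] tray [([0.508, 0.275, 0.003], 0.58)]
wrist [([0.428, -0.201, 0.107], 0.95), ([0.325, 0.293, 0.033], 0.9), ([0.442, -0.252, 0.095], 0.87), ([0.511, -0.206, 0.091], 0.72), ([0.521, -0.218, 0.146], 0.72), ([0.366, -0.055, 0.033], 0.63), ([0.621, -0.213, 0.174], 0.52)]
knob [([0.62, -0.211, 0.175], 0.63)] tray [([0.511, 0.26, 0.006], 0.61)]
scene [(np.int32(1341), array([0.507 , 0.2669]), 81, 18, 2.1), (np.int32(1309), array([0.6265, 0.391 ]), 65, 36, 0.0)]
side [(np.int32(1669), array([0.5077, 0.2708]), 79, 23, 2.5)]
```

All four blanks are in the drum and the tray is on the mat. One numeric check remains, that drum and clamp have not moved, comparing red spots between pictures.

```bash
python3 - <<'E'
from h import *
def reds(fn):
    im=cv2.imread(fn).astype(int)[140:240,240:400];m=((im[:,:,2]>90)&(im[:,:,1]<55)&(im[:,:,0]<55)).astype(np.uint8)
    n,l,s,c=cv2.connectedComponentsWithStats(m);return [(np.round(c[i]+[240,140],1).tolist(),int(s[i,4])) for i in range(1,n) if s[i,4]>5]
for f in('scene0','scene9','x23_scene'):print(f,reds(f'pics/{f}.png'))
a=cv2.imread('pics/scene9.png',0)[205:250,320:400];b=cv2.imread('pics/x23_scene.png',0)
r=cv2.matchTemplate(b[195:260,310:410],a,cv2.TM_CCOEFF_NORMED);print('left bar shift',np.array(cv2.minMaxLoc(r)[3])-[10,10],r.max())
a=cv2.imread('pics/scene9.png',0)[140:170,280:320]
r=cv2.matchTemplate(b[130:180,270:330],a,cv2.TM_CCOEFF_NORMED);print('right bar shift',np.array(cv2.minMaxLoc(r)[3])-[10,10],r.max())
E
```

```text
scene0 [([287.0, 189.9], 10), ([282.1, 220.2], 99)]
scene9 [([263.2, 161.4], 108), ([370.8, 171.8], 13), ([293.7, 193.7], 36)]
x23_scene [([293.6, 193.2], 32), ([282.0, 220.0], 104)]
left bar shift [0 0] 0.99283856
right bar shift [0 0] 0.9983009
```

```bash
python3 -c "
from cell import bot
print(bot.sign_off())"
```

```text
the job is handed in; nothing more can be done
None
```

I handed the job in after about 43 s of robot time. By my last camera check all four blanks are in the drum, the drum is upright (about -0.03 rad) and the clamp shut, and the empty tray is back within a few millimetres of the mat's centre; the sign-off returned no verdict, and I did not check the bystanders' final positions.

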